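Peg and scan a bored wooden cup

ROBOT

A 7-joint arm with a two-finger parallel gripper is mounted at the origin on the work surface. World frame = base frame: x ahead of the robot, y to its left, z up, the work surface at z = 0. Lengths are in mm, angles in rad, forces in N, time in s.
With the tool pointing down it reaches from about 400 to 875 mm from the base axis. Payload 19.3 kg.
Tool frame: the origin (TCP) lies between the finger pads; the fingertips stand tip_extent ahead of it and the grasp point (between the pads) is the TCP (tip_extent is the distance from the TCP to the fingertips, in mm); z points along the fingers, y is the line along which they close (so a half turn about z gives the same grasp; the last joint's range is limited). The gripper opens to 85 mm and grips with 20 to 120 N. Pads are 22 mm wide; open, the fingers measure 114 mm over their backs; the gripper's body (76 mm by 85 mm) begins 54 mm behind the grasp point. The pads swing forward as they close: fully open they stand 13 mm farther back than shut.
Start: joints at [-0.07, 0.521, -0.036, 1.599, 0.021, 1.021, -0.113], TCP at [624.992, -0.025, 224.991] pointing down, gripper open.
Joint ranges: [-2.91, 2.91], [-0.3, 2.13], [-1.5, 1.42], [0.17, 2.43], [-1.26, 4.41], [0.16, 1.93], [-2.52, 2.52]. Speed limits (rad/s): [1.89, 1.89, 2.39, 2.39, 3.01, 3.01, 3.01].

INTERFACE

Orientations are given as a unit quaternion [x, y, z, w].
In Python, from station import * gives the robot as it stands.
- The arm moves only by the tool step_arm, never from a script. Its argument "motion" is a list of rows, each a list of 6 numbers: the shift along the tool's x, y, z in mm, then the turn, a rotation vector about the tool's x, y, z in rad. In form: [[x, y, z, rx, ry, rz], ...]. A call has 1 to 5 rows; each row shifts and turns the commanded pose from where the row before left it, along the tool's axes as they then stand; what a row does not reach is not made up. A row lasts 1/10 s, in which the tool goes at most 50 mm and 8.59 degrees, less where a joint would pass 70% of its speed; a pose out of reach is approached as far as the arm can. A call with a gripper value outside its range is refused whole. "grip" is the opening, from 0 (shut) to 1 (fully open), set as the call begins (left out, the last holds). The fingers move at their own pace and stop on an object; "force" is the grip in N (left out, the last holds). Time passes only in rows, so rows that do not move let the fingers close. It gives the time, the measured TCP pose, the force, the opening and the grip force at its end, in the units of the state.
- get_state(): the state, without advancing time (a new reading comes with each control period).
- capture(name): name is "scene" or "side" or "wrist"; returns the picture (384x512x3 uint8, red, green, blue); there is no depth.
- calibration(name): a dict with "K" (3x3 intrinsics, pixels), "R" (3x3) and "t" (3): a world point X has camera coordinates R X + t. Camera axes: x right, y down, z forward; pixel columns grow to the right and rows downward; lengths in mm; the calibration is good to about 2 mm. A picture is of the moment at which its call begins: read the wrist's pose just before it. calibration takes no time and is no camera call; for the wrist camera it gives the pose at the moment of the call.
- hand_in(): hands the job in; it is judged then, once.
The state is a dict: "time_s": time; "joints": joint angles; "qvel": joint speeds; "effort": joint torques, N m; "tcp_pos": TCP position; "ee_rot": TCP orientation; "wrist_force": force on the tool from outside, world axes, zero at the start; "moment": the same for the moment, N m; "width": finger opening in mm; "finger_force": force on a finger pad.
Only numpy, scipy, OpenCV 4.12 (cv2) and the standard library are available. Lean on these libraries where they do the work, as an engineer would, in place of code of your own. Each camera call takes 0.05 s, during which the arm holds its last target. There are 200 camera calls.

TASK

Swing the red keeper bar fully aside and leave it open, take the light wooden cup with the blue band out of its cradle, and put it upside down on the empty drying peg, lowering it gently all the way until its rim sits on the stand, then let go. Then pick up the hand scanner, point its lens straight at the cup's blue band from about 5 cm away and hold it steady there for two seconds, and put the scanner back down gently, fully seated in its rest. Leave everything else on the bench as it is.

Things in the scene. Friction and masses are not known exactly. Their poses are not given: they have to be found in the camera images.
- cup: Light wooden cup, straight round tube 54 mm outside diameter, 100 mm long, 45 mm bore, 94 mm deep, closed at one end, 0.11 kg. Origin at the centre of its closed end's outer face; its z axis runs along the cup to the open mouth. It starts lying level in the cradle, axis 50 mm above the bench, under the keeper. A 10 mm wide blue band circles it 25 to 35 mm from the closed end
- cup_mouth (a point): centre of the cup's open mouth, 100 mm along its z axis
- cup_band (a point): point on the cup's axis at the middle of the blue band, 30 mm from the closed end
- cradle: Fixed grey base plate, 86 x 165 x 8 mm, with two low dark V saddles (each 12 mm wide along the cup, 60 mm across, their arms reaching 38 mm above the bench) under the cup 4-16 mm and 79-91 mm from its closed end; the length between is free for fingers. Origin on the bench; the cup's mouth points along the cradle's +y axis. The keeper's post (16 mm diameter) stands 24 mm beyond the mouth
- keeper (a joint): Angle of the red keeper bar about its upright post (rad): 0 = lying along and over the cup, grows as it swings level, counterclockwise seen from above, towards the cradle's +x; stop at 1.75. It is stiff and stays where left
- keeper_knob (a point): grip point on the axis of the keeper's upright black knob (16 mm diameter, 35 mm tall, top at 125 mm above the bench), 92 mm from the hinge; 17 mm below the knob's top. The bar is 18 mm wide, from 82 to 90 mm above the bench
- keeper_hinge (a point): point on the keeper's upright hinge axis, at the bar's height
- peg: Empty drying stand, fixed: dark disc 90 mm diameter and 12 mm thick with three low ribs, on whose tops (18 mm above the bench) a cup's rim rests, and a white upright peg, 34 mm diameter, tapering above 72 mm to its tip at 90 mm. Origin on the bench at the peg's axis
- other_peg: the same stand, occupied by the dark cup; origin on the bench at its axis
- scanner: Hand scanner, a grey bar 130 x 30 x 34 mm (x, y, z) with an orange nose, 0.18 kg. Origin at the centre of its underside; x runs along it to the lens. It starts in its rest, underside 40 mm above the bench
- scanner_lens (a point): centre of the lens on the scanner's nose, 65 mm ahead of and 17 mm above its origin; it looks along the scanner's x axis
- rest: Fixed scanner rest: black plate 120 x 70 x 8 mm with two grey supports at 46 mm before and behind the centre (each 16 mm long, 56 mm wide, tops 40 mm above the bench) with side cheeks up to 51 mm, 39 mm apart, between which the scanner lies. Origin on the bench at the centre, x along the scanner
- other_cup: Bystander: finished dark wooden cup of the same size with a yellow band, already upside down on the other stand. Origin at the centre of its closed end's outer face
- offcut_a: Bystander: flat wooden offcut 75 x 45 x 22 mm. Origin at the centre of its underside
- offcut_b: Bystander: dark wooden block 60 x 60 x 45 mm. Origin at the centre of its underside
- glue: Bystander: white glue bottle with yellow label, 60 mm across, 150 mm tall. Origin at the centre of its underside
- brush: Bystander: hand brush lying down. Origin at the centre of its grip's underside
- sander: Bystander: cork and wood sanding block 100 x 55 x 38 mm. Origin at the centre of its underside
- wax: Bystander: pale metal wax tin, 72 mm across, 50 mm tall. Origin at the centre of its underside
Mind the look-alikes: they are no part of the job. What is shaped like the rest but orange is not meant. There is more than one size of the scanner; the job needs the larger.

How it is judged (in metres and radians):
On the way, in this order (a step that is already met when the one before it is completed fails the run):
1. the keeper bar is swung aside (beyond 1.2 rad) (value of joint keeper above 1.2 rad), for 0.1 s.
2. the cup is upside down, fully home on the empty peg, and released (horizontal distance between each of cup, cup_mouth and peg below 0.009 m and z of cup in the frame of peg between 0.113 and 0.123 m and z of cup_mouth in the frame of peg below 0.024 m and contact force between the fingers and cup below 0.1 N), for 0.3 s.
3. the held scanner points at the blue band of the seated cup (within 14 mm), lens 25 to 85 mm from the cup, steady for 1.5 s (all of step 2 and x of cup_band in the frame of scanner_lens between 0.052 and 0.112 m and y of cup_band in the frame of scanner_lens between -0.014 and 0.014 m and z of cup_band in the frame of scanner_lens between -0.014 and 0.014 m and linear speed of scanner below 0.03 m/s and angular speed of scanner below 0.2 rad/s and contact force between the fingers and scanner above 0.5 N), for 1.5 s.
At the end, for the whole second after the job is handed in: The cup stands upside down on the formerly empty peg, within 9 mm of its axis, rim on the stand (height within 5 mm), released; the scanner lies at rest in its rest, within 12 mm and 0.15 rad (either way round) and 4 mm in height; the keeper is still open beyond 1.2 rad (all of step 2 and horizontal distance between scanner and rest below 0.012 m and z of scanner in the frame of rest between 0.036 and 0.044 m and angle between the x axis of scanner and the x axis of rest, either way round below 0.15 rad and z of scanner_lens in the frame of rest between 0.052 and 0.062 m and linear speed of each of cup, scanner below 0.02 m/s and value of joint keeper above 1.2 rad); the robot touches nothing.
It fails at once if the cup is dropped (falls unheld faster than 0.5 m/s) (contact force between the fingers and cup below 0.05 N and linear speed of cup above 0.5 m/s).
It fails at once if the scanner is dropped (falls unheld faster than 0.5 m/s) (contact force between the fingers and scanner below 0.05 N and linear speed of scanner above 0.5 m/s).
It fails at once if another thing on the bench is shifted by more than 25 mm (distance of any of other_cup, offcut_a, offcut_b, glue, brush, sander, wax from where it was at the start of the episode above 0.025 m).
It also fails if it takes over 72 s, if anything falls off the work surface, if the arm or the gripper's body presses on something with over 40 N, if the wrist force passes 120 N, or if a joint passes its speed limit or range.

## Working session

There is one attempt and no reset: what is moved stays moved. The work goes in short steps, Python scripts to look and compute and a tool call to move; the robot and the scene stay as the last step left them, time stands still between calls to the robot, and variables do not carry over. Pictures are saved under pics/ and viewed, at most 10 in all, crops included, and the job is handed in when it is done.

Besides the shell and the picture viewer there is one more tool, called after "Call:" by a JSON object that holds its "api" and its "payload". step_arm: Moves the arm, as the interface text tells. Its arguments: {"type":"object","properties":{"motion":{"type":"array"},"grip":{"type":"number"},"force":{"type":"number"}},"required":["motion"]}

```bash
mkdir -p pics; ls
python3 - <<'E'
from station import *
import cv2
print(get_state())
for n in ("scene","side","wrist"):
    c=calibration(n); print(n,c["K"].tolist(),c["R"].tolist(),c["t"].tolist())
a=capture("scene");b=capture("side");w=capture("wrist")
for n,i in (("scene",a),("side",b),("wrist",w)):
    cv2.imwrite(f"pics/{n}0.png",cv2.resize(i[...,::-1],(800,600),interpolation=cv2.INTER_CUBIC))
E
```

```text
pics
{'time_s': 0.0, 'joints': array([-0.07021795,  0.52196326, -0.03633486,  1.60003388,  0.02118217,
        1.02108749, -0.11279509]), 'qvel': array([ 0.00045933,  0.00118983,  0.0003219 ,  0.00092579, -0.00133489,
       -0.00072317,  0.00071296]), 'effort': array([-4.24098413e-03, -9.27110124e+01,  1.97758444e+00, -3.69928443e+01,
        1.76317629e-02,  8.19846697e-03, -6.58496788e-05]), 'tcp_pos': array([ 6.24646014e+02, -1.77160920e-02,  2.24448008e+02]), 'ee_rot': array([ 7.07102962e-01,  7.07110383e-01, -4.12571170e-04, -3.69537329e-04]), 'wrist_force': array([-0.22390632, -0.42405987, -0.25784806]), 'moment': array([ 0.00922292,  0.0335818 , -0.00277499]), 'finger_force': 0.0, 'width': 85.48174069266042}
scene [[408.68920804683523, 0.0, 246.05118297950187], [0.0, 408.68920804683523, 194.17416601989498], [0.0, 0.0, 1.0]] [[-0.4434164209304124, 0.8962910622330779, 0.006649015744034466], [0.6838935251850421, 0.34311475317477974, -0.6438648246051234], [-0.57937166297571, -0.2809530172731929, -0.7651103699636085]] [254.1718559097553, -284.6855887289058, 1489.989645225237]
side [[377.1803526364711, 0.0, 250.90752186935327], [0.0, 377.1803526364711, 200.5143334664157], [0.0, 0.0, 1.0]] [[0.996825804362926, -0.07875469627496755, 0.01166248562027033], [-0.04843053440216612, -0.716114742851502, -0.6963003363551157], [0.06318859939677411, 0.693525322454317, -0.7176557865863757]] [-542.9765896155852, 88.50855718722113, 1313.146556833128]
wrist [[294.8808159445924, 0.0, 251.9508637962315], [0.0, 294.8808159445924, 188.91937697330874], [0.0, 0.0, 1.0]] [[0.9999999928377887, 0.00010551485808363695, -5.6489267423595625e-05], [0.00011662537840917276, -0.9651049880822616, 0.26186322456056765], [-2.6887612786799234e-05, -0.26186322927313, -0.9651049934756861]] [-625.3182314876528, -34.41730654780285, 377.3436390638896]
```

View pics/scene0.png

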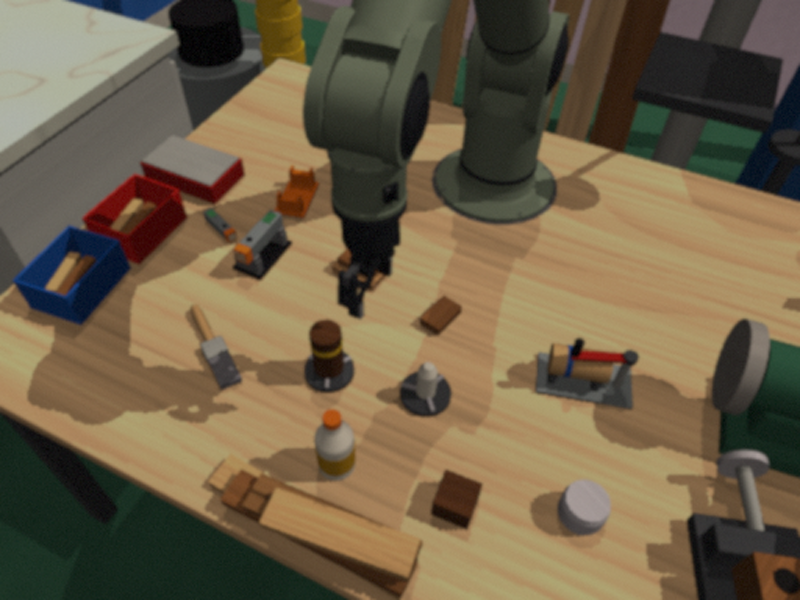

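View pics/side0.png

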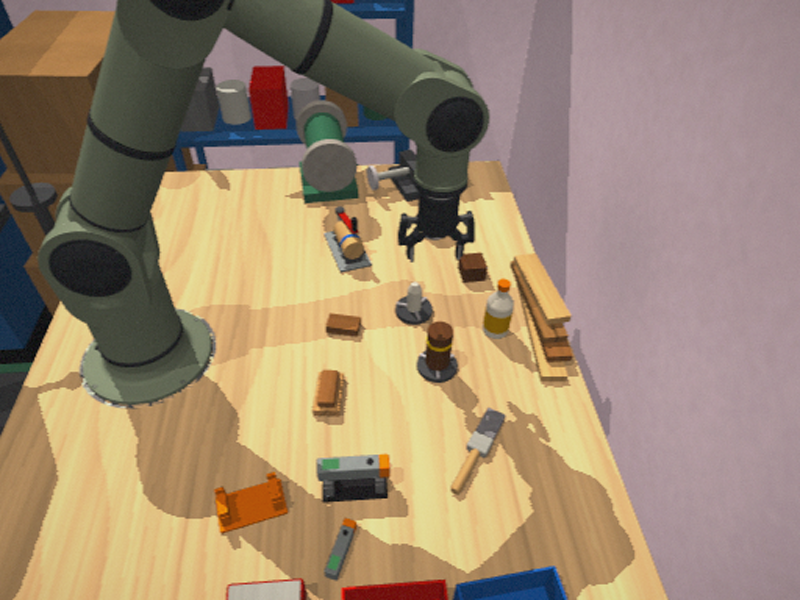

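The scene view shows the cradle and keeper near (585,375), the free peg at (427,390), the dark cup at (327,350), and the large scanner in the black rest at (262,245). The side view shows the same items at (347,243), (414,303), (438,355) and (353,475). I'll enlarge the crops to triangulate positions.

Run:
```python
from station import *
import cv2,numpy as np
a=capture("scene");b=capture("side")
cv2.imwrite("pics/rs.png",a[...,::-1]);cv2.imwrite("pics/rd.png",b[...,::-1])
def tile(i,cx,cy):
    x0,y0=cx-33,cy-37
    t=cv2.resize(i[y0:y0+75,x0:x0+66,::-1],(264,300),interpolation=cv2.INTER_CUBIC)
    for k in range(0,66,10): cv2.putText(t,str(x0+k),(k*4,8),0,.3,(255,0,255),1);cv2.line(t,(k*4,10),(k*4,15),(255,0,255),1)
    for k in range(10,75,10): cv2.putText(t,str(y0+k),(0,k*4+3),0,.3,(255,0,255),1)
    return t
m=np.vstack([np.hstack([tile(a,375,240),tile(a,272,248),tile(a,168,157)]),np.hstack([tile(b,222,152),tile(b,265,194),tile(b,226,304)])])
cv2.imwrite("pics/mos.png",m)
```

```text
(no output)
```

View pics/mos.png

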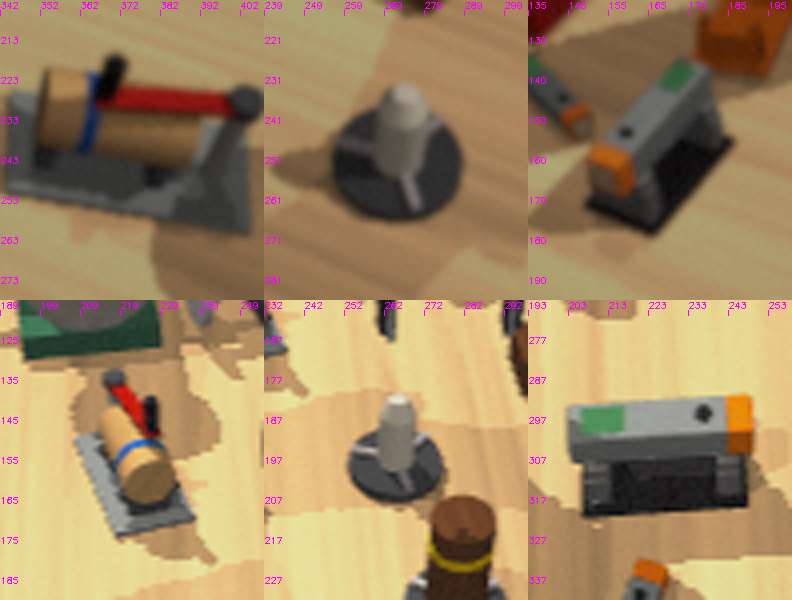

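Mosaic reading in native pixels (scene | side):
- Knob top: (371.2,218) | (226.5,140.5)
- Post top: (403.2,227.2) | (217.5,134.5)
- Peg tip: (275,232.2) | (265.5,181.2)
- Scanner: nose at the scene's left and the side's right

```bash
cat > h.py <<'E'
from station import *
import numpy as np, cv2
from scipy.spatial.transform import Rotation as Ro
def ray(n,uv,c=None):
    c=c or calibration(n); d=c["R"].T@np.linalg.inv(c["K"])@np.array([*uv,1.]); return -c["R"].T@c["t"],d
def onz(n,uv,z,c=None):
    o,d=ray(n,uv,c); return (o+d*(z-o[2])/d[2]).round(1)
def tri(s,d):
    P=[calibration(n)["K"]@np.c_[calibration(n)["R"],calibration(n)["t"]] for n in("scene","side")]
    X=cv2.triangulatePoints(*P,np.array(s,float),np.array(d,float)); return (X[:3,0]/X[3,0]).round(1)
E
python3 - <<'E'
from h import *
D=lambda s,d,z:print(tri(s,d),onz("scene",s,z),onz("side",d,z))
S=lambda x,y,x0,y0:(x0+x/4,y0+y/4)
print("knob");D((371.2,218),(226.5,140.5),125)
print("post");D((403.2,227.2),(217.5,134.5),90)
print("closed");D((353.7,231),(226,160.8),50)
print("peg tip");D((275,232.2),(265.5,181.2),90)
print("peg disc");D((272.5,251.5),(264.7,198.6),6)
print("scanner top, side"); 
for x,y in((567,405),(748,396),(750,427),(569,436)): print(onz("side",S(x-528,y-300,193,267),74))
print("side plate");
for x,y in((584,516),(746,505)): print(onz("side",S(x-528,y-300,193,267),2))
print("scene plate")
for x,y in((587,206),(655,235),(733,140)): print(onz("scene",S(x-528,y,135,120),4))
print("cradle plate scene")
for x,y in((7,193),(249,233),(8,95)): print(onz("scene",S(x,y,342,203),4))
print("cradle plate side")
for x,y in((76,437),(119,535),(193,517)): print(onz("side",S(x,y-300,189,115),4))
E
```

```text
knob
[470.2 301.7 121.5] [470.6 302.5 125. ] [471.9 293.9 125. ]
post
[435.7 384.8  90.8] [433.  385.6  90. ] [436.9 383.4  90. ]
closed
[465.8 272.8  41.9] [471.5 273.1  50. ] [466.2 262.3  50. ]
peg tip
[600.7  93.1  91.7] [596.7  93.8  90. ] [603.3  91.8  90. ]
peg disc
[601.9  92.8   2.1] [602.2  94.4   6. ] [603.1  86.9   6. ]
scanner top, side
[ 382.6 -335.3   74. ]
[ 509.  -337.3   74. ]
[ 508.6 -361.5   74. ]
[ 384.2 -359.4   74. ]
side plate
[ 389.4 -382.5    2. ]
[ 504.7 -382.5    2. ]
scene plate
[ 503.4 -376.6    4. ]
[ 505.4 -311.     4. ]
[ 387.5 -312.3    4. ]
cradle plate scene
[513.4 267.6   4. ]
[471.  422.5   4. ]
[434.  243.2   4. ]
cradle plate side
[392.2 399.1   4. ]
[435.  239.3   4. ]
[510.  261.6   4. ]
```

```bash
cat >> h.py <<'E'
def down(yaw):  # tool down, y_tool at yaw from world X
    c,s=np.cos(yaw),np.sin(yaw); return np.array([[-s,c,0],[c,s,0],[0,0,-1.]])
def plan(wps,mm=40,rad=.14,start=None):
    """wps: list of (pos,R). prints rows per call"""
    s=get_state(); p,R=start if start else (s["tcp_pos"],Ro.from_quat(s["ee_rot"]).as_matrix())
    for P,T in wps:
        P=np.array(P,float); rv=Ro.from_matrix(R.T@T).as_rotvec()
        n=int(np.ceil(max(np.linalg.norm(P-p)/mm,np.linalg.norm(rv)/rad,1))); rows=[]
        for k in range(n):
            d=(P-p)/(n-k); r=Ro.from_matrix(R.T@T).as_rotvec()/(n-k)
            row=np.r_[(R.T@d).round(1),r.round(3)]; p=p+R@row[:3]; R=R@Ro.from_rotvec(row[3:]).as_matrix(); rows.append(row.tolist())
        for i in range(0,n,5): print(rows[i:i+5])
        print("--",p.round(1))
    return p,R
def log():
    s=get_state(); open("log.txt","a").write(repr([s["joints"].tolist(),s["tcp_pos"].tolist(),s["ee_rot"].tolist()])+"\n"); return s
E
python3 - <<'E'
from h import *
log(); plan([((470,300,160),down(.39))])
E
```

```text
[[33.3, -17.2, 7.2, -0.0, -0.0, -0.043], [34.0, -15.8, 7.2, -0.0, -0.0, -0.043], [34.7, -14.3, 7.2, -0.0, -0.0, -0.043], [35.3, -12.8, 7.2, -0.0, -0.0, -0.044], [35.8, -11.2, 7.2, -0.0, -0.0, -0.043]]
[[36.3, -9.6, 7.2, -0.0, -0.0, -0.044], [36.6, -8.1, 7.2, -0.0, -0.0, -0.043], [37.0, -6.4, 7.2, -0.0, -0.0, -0.044], [37.2, -4.9, 7.2, -0.0, -0.0, -0.043]]
-- [470. 300. 160.]
```

Call:
{"api": "step_arm", "payload": {"motion": [[33.3, -17.2, 7.2, 0, 0, -0.043], [34, -15.8, 7.2, 0, 0, -0.043], [34.7, -14.3, 7.2, 0, 0, -0.043], [35.3, -12.8, 7.2, 0, 0, -0.044], [35.8, -11.2, 7.2, 0, 0, -0.043]], "grip": 1}}

```text
time_s: 0.75
tcp_pos: [538.0, 167.8, 188.8]
ee_rot: [0.626, 0.78, 0.0, 0.0]
wrist_force: [0.3, -0.2, 0.1]
width: 85.5
finger_force: 0.0
```

Call:
{"api": "step_arm", "payload": {"motion": [[36.3, -9.6, 7.2, 0, 0, -0.044], [36.6, -8.1, 7.2, 0, 0, -0.043], [37, -6.4, 7.2, 0, 0, -0.044], [37.2, -4.9, 7.2, 0, 0, -0.043], [0, 0, 0, 0, 0, 0]]}}

```text
time_s: 1.25
tcp_pos: [466.9, 304.6, 159.4]
ee_rot: [0.553, 0.833, 0.0, -0.001]
wrist_force: [0.5, -0.9, 0.1]
width: 85.1
finger_force: 0.0
```

Run:
```python
from h import *
s=log(); c=calibration("wrist"); w=capture("wrist"); print(s["tcp_pos"],s["joints"])
np.savez("w1.npz",**c)
cv2.imwrite("pics/w1.png",cv2.resize(w[...,::-1],(800,600),interpolation=cv2.INTER_CUBIC))
```

```text
[466.93843673 304.61882763 159.41419804] [-0.54373831  0.50071083 -0.19034834  1.83565254  0.12157352  0.81712742
 -0.39683215]
```

View pics/w1.png

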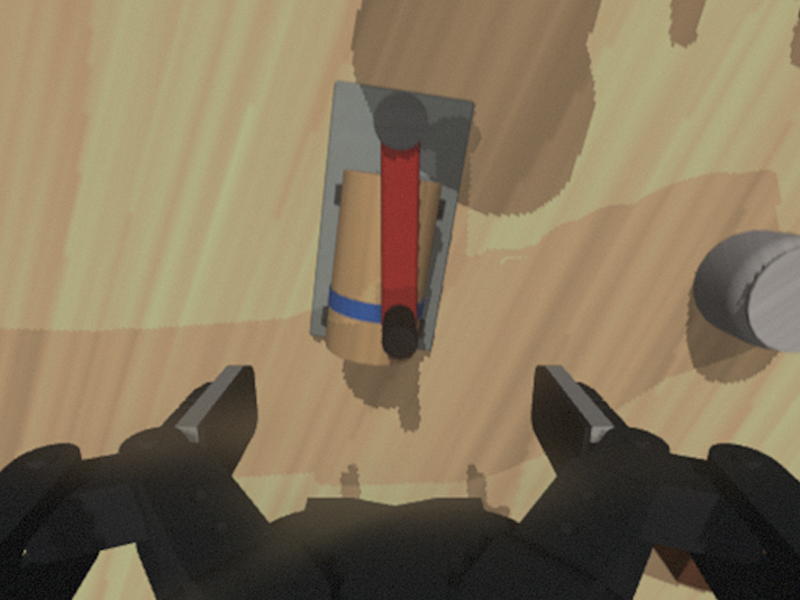

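The wrist view shows the knob top at (400,345), the post at (402,120), the cradle plate corners at (335,82), (473,101), (311,337), and the cup's band at about (330–420,305).

Run:
```python
from h import *
c=dict(np.load("w1.npz")); f=lambda x,y,z:onz("wrist",(x/1.5625,y/1.5625),z,c)
print("knob",f(400,345,125),f(400,320,92)); print("post",f(402,120,92))
a,b,d=f(335,82,8),f(473,101,8),f(311,337,8); print(a,b,d,np.arctan2(*(b-a)[1::-1]),np.arctan2(*(a-d)[1::-1])-np.pi/2, (b+d)/2)
print("cup mouth edge L",f(344,172,50),"closed L",f(328,350,50),"closed bottom mid",f(362,362,50))
plan([((470,299,160),down(.39)),((470,299,110),down(.39))])
```

```text
knob [472.1 300.2 125. ] [472.4 300.7  92. ]
post [437.  386.3  92. ]
[389.6 398.8   8. ] [470.5 421.3   8. ] [432.2 240.5   8. ] 0.27126558558612124 0.2628814557412136 [451.35 330.9    8.  ]
cup mouth edge L [417.4 354.   50. ] closed L [445.9 254.1  50. ] closed bottom mid [467.5 254.8  50. ]
[[-3.4, 0.1, -0.2, -0.001, -0.001, 0.004]]
-- [470. 299. 160.]
[[0.0, 0.0, 25.0, 0.0, 0.0, 0.0], [0.0, 0.0, 25.0, 0.0, 0.0, 0.0]]
-- [470. 299. 110.]
```

Call:
{"api": "step_arm", "payload": {"motion": [[0, 2, 25, 0, 0, 0], [0, 0, 25, 0, 0, 0], [0, 0, 0, 0, 0, 0], [0, 0, 0, 0, 0, 0]]}}

```text
time_s: 1.7
tcp_pos: [472.3, 300.1, 110.6]
ee_rot: [0.557, 0.83, -0.0, 0.0]
wrist_force: [-0.0, 0.3, 0.7]
width: 85.3
finger_force: 0.0
```

Call:
{"api": "step_arm", "payload": {"motion": [[0, 0, 0, 0, 0, 0], [0, 0, 0, 0, 0, 0], [0, 0, 0, 0, 0, 0], [0, 0, 0, 0, 0, 0], [0, 0, 0, 0, 0, 0]], "grip": 0, "force": 25}}

```text
time_s: 2.2
tcp_pos: [472.0, 300.8, 110.5]
ee_rot: [0.557, 0.831, 0.0, 0.0]
wrist_force: [-0.3, -0.6, 5.9]
width: 13.9
finger_force: 24.1
```

Call:
{"api": "step_arm", "payload": {"motion": [[0, 0, 0, 0, 0, 0], [0, 0, 0, 0, 0, 0], [0, 0, 0, 0, 0, 0]]}}

```text
time_s: 2.5
tcp_pos: [472.1, 300.9, 110.5]
ee_rot: [0.557, 0.831, 0.0, 0.0]
wrist_force: [-0.9, 0.1, 5.5]
width: 13.9
finger_force: 24.4
```

Call:
{"api": "step_arm", "payload": {"motion": [[0.5, 9.2, 0, 0, 0, -0.1], [0.5, 9.2, 0, 0, 0, -0.1], [0.5, 9.2, 0, 0, 0, -0.1], [0.5, 9.2, 0, 0, 0, -0.1], [0.5, 9.2, 0, 0, 0, -0.1]]}}

```text
time_s: 3.0
tcp_pos: [508.7, 328.8, 110.5]
ee_rot: [0.332, 0.943, 0.0, -0.0]
wrist_force: [-3.4, 2.4, 4.8]
width: 14.2
finger_force: 24.6
```

Call:
{"api": "step_arm", "payload": {"motion": [[0.5, 9.2, 0, 0, 0, -0.1], [0.5, 9.2, 0, 0, 0, -0.1], [0.5, 9.2, 0, 0, 0, -0.1], [0.5, 9.2, 0, 0, 0, -0.1], [0.5, 9.2, 0, 0, 0, -0.1]]}}

```text
time_s: 3.5
tcp_pos: [527.3, 370.4, 110.5]
ee_rot: [0.088, 0.996, 0.0, -0.0]
wrist_force: [-3.4, 1.7, 6.5]
width: 13.9
finger_force: 24.6
```

Call:
{"api": "step_arm", "payload": {"motion": [[0.5, 9.2, 0, 0, 0, -0.1], [0.5, 9.2, 0, 0, 0, -0.1], [0.5, 9.2, 0, 0, 0, -0.1], [0.5, 9.2, 0, 0, 0, -0.1], [0.5, 9.2, 0, 0, 0, -0.1]]}}

```text
time_s: 4.0
tcp_pos: [524.1, 415.8, 110.5]
ee_rot: [-0.161, 0.987, 0.0, 0.0]
wrist_force: [-1.6, 0.3, 6.4]
width: 14.3
finger_force: 24.6
```

Run:
```python
from h import *
s=log(); print(s["tcp_pos"],s["joints"],s["width"],s["wrist_force"])
```

```text
[524.05487925 415.81565911 110.52731019] [-0.42267625  0.76897239 -0.54427906  1.54619118  0.45664353  0.9550191
  0.78456217] 14.26159882160875 [-1.62950009  0.27601086  6.3561857 ]
```

Call:
{"api": "step_arm", "payload": {"motion": [[0, 0, 0, 0, 0, 0], [0, 0, 0, 0, 0, 0], [0, 0, -20, 0, 0, 0], [0, 0, -40, 0, 0, 0], [0, 0, -40, 0, 0, 0]], "grip": 1}}

```text
time_s: 4.5
tcp_pos: [523.9, 414.1, 210.8]
ee_rot: [-0.157, 0.988, -0.001, -0.001]
wrist_force: [0.4, -0.1, 0.3]
width: 84.5
finger_force: 0.0
```

Run:
```python
from h import *
s=log(); print(s["tcp_pos"],s["width"])
plan([((465,260,210),down(.265))])
```

```text
[523.85917241 414.14233964 210.8189294 ] 84.45400712491688
[[8.7, -10.7, 0.1, -0.0, -0.0, 0.135], [7.1, -11.8, 0.1, -0.0, -0.0, 0.135], [5.5, -12.6, 0.1, -0.0, -0.0, 0.135], [3.7, -13.2, 0.1, -0.0, -0.0, 0.135], [1.9, -13.6, 0.1, -0.0, -0.0, 0.135]]
[[0.1, -13.7, 0.1, -0.0, 0.0, 0.135], [-1.8, -13.6, 0.1, -0.0, 0.0, 0.135], [-3.6, -13.3, 0.1, -0.0, 0.0, 0.135], [-5.3, -12.7, 0.1, -0.0, 0.0, 0.135], [-7.0, -11.8, 0.1, -0.001, 0.0, 0.136]]
[[-8.6, -10.8, 0.0, -0.0, 0.0, 0.135], [-9.9, -9.6, 0.1, -0.001, 0.001, 0.136]]
-- [465. 260. 210.]
```

Call:
{"api": "step_arm", "payload": {"motion": [[8.7, -10.7, 0.1, 0, 0, 0.135], [7.1, -11.8, 0.1, 0, 0, 0.135], [5.5, -12.6, 0.1, 0, 0, 0.135], [3.7, -13.2, 0.1, 0, 0, 0.135], [1.9, -13.6, 0.1, 0, 0, 0.135]]}}

```text
time_s: 5.0
tcp_pos: [499.7, 349.5, 209.6]
ee_rot: [0.182, 0.983, -0.0, 0.0]
wrist_force: [-0.3, 0.8, -0.6]
width: 85.6
finger_force: 0.0
```

Call:
{"api": "step_arm", "payload": {"motion": [[0.1, -13.7, 0.1, 0, 0, 0.135], [-1.8, -13.6, 0.1, 0, 0, 0.135], [-3.6, -13.3, 0.1, 0, 0, 0.135], [-5.3, -12.7, 0.1, 0, 0, 0.135], [-7, -11.8, 0.1, 0, 0, 0.136]]}}

```text
time_s: 5.5
tcp_pos: [475.3, 285.3, 209.2]
ee_rot: [0.497, 0.867, 0.0, 0.0]
wrist_force: [0.4, 0.0, -0.4]
width: 85.2
finger_force: 0.0
```

Call:
{"api": "step_arm", "payload": {"motion": [[-8.6, -10.8, 0, 0, 0, 0.135], [-9.9, -9.6, 0.1, 0, 0, 0.136], [0, 0, 0, 0, 0, 0], [0, 0, 0, 0, 0, 0]]}}

```text
time_s: 5.9
tcp_pos: [465.8, 260.9, 209.3]
ee_rot: [0.606, 0.796, 0.0, 0.0]
wrist_force: [0.2, 1.3, 0.1]
width: 85.0
finger_force: 0.0
```

Run:
```python
from h import *
s=log(); c=calibration("wrist"); w=capture("wrist"); print(s["tcp_pos"],s["joints"])
np.savez("w2.npz",**c)
cv2.imwrite("pics/w2.png",cv2.resize(w[...,::-1],(800,600),interpolation=cv2.INTER_CUBIC))
# fit SRS kinematics
from scipy.optimize import least_squares
import itertools
L=[eval(l) for l in open("log.txt")]
def axis(a,q): return Ro.from_rotvec(np.array(a)*q).as_matrix()
def fk(j,p,sg):
    z,y=(0,0,1),(0,1,0); R=np.eye(3);x=np.zeros(3)
    ln=[p[0],0,p[1],0,p[2],0,p[3]]
    for i in range(7):
        R=R@axis(z if i%2==0 else y,sg[i]*j[i])
        off=np.array([p[4] if i==2 else (-p[4] if i==3 else 0),0,ln[i]*1.])
        x=x+R@off
    return x,R
best=[]
for sg in itertools.product((1,-1),repeat=4):
    S=[sg[0],1,sg[1],1,sg[2],1,sg[3]]
    def res(p): return np.concatenate([(fk(j,p,S)[0]-t) for j,t,_ in L])
    def rres(): 
        M=[Ro.from_quat(q).as_matrix().T@fk(j,np.zeros(5),S)[1] for j,_,q in L]; return max(np.linalg.norm(M[0]-m) for m in M)
    r=least_squares(res,[400,450,450,250,0]); best.append((np.sqrt(r.cost*2/len(L)),rres(),S,r.x.round(1)))
best.sort(key=lambda b:b[0]); [print(b) for b in best[:4]]
```

```text
[465.83468826 260.86902195 209.33740658] [-0.44685769  0.4028017  -0.22973182  1.84922868  0.11423335  0.90171985
 -0.46012914]
(np.float64(36.65656786279361), np.float64(2.2962365288033433), [-1, 1, -1, 1, -1, 1, 1], array([-12330.9,    615.5,    290.4, -12154.2,     36.7]))
(np.float64(36.65656786279361), np.float64(1.4178052778988245e-15), [-1, 1, -1, 1, -1, 1, -1], array([-12330.9,    615.5,    290.4, -12154.2,     36.7]))
(np.float64(36.93509007943741), np.float64(2.620131111946426), [-1, 1, -1, 1, 1, 1, 1], array([-100.3,  509.3,  420.8, -107.1,    3.3]))
(np.float64(36.93509007943741), np.float64(1.207952376423296), [-1, 1, -1, 1, 1, 1, -1], array([-100.3,  509.3,  420.8, -107.1,    3.3]))
```

View pics/w2.png

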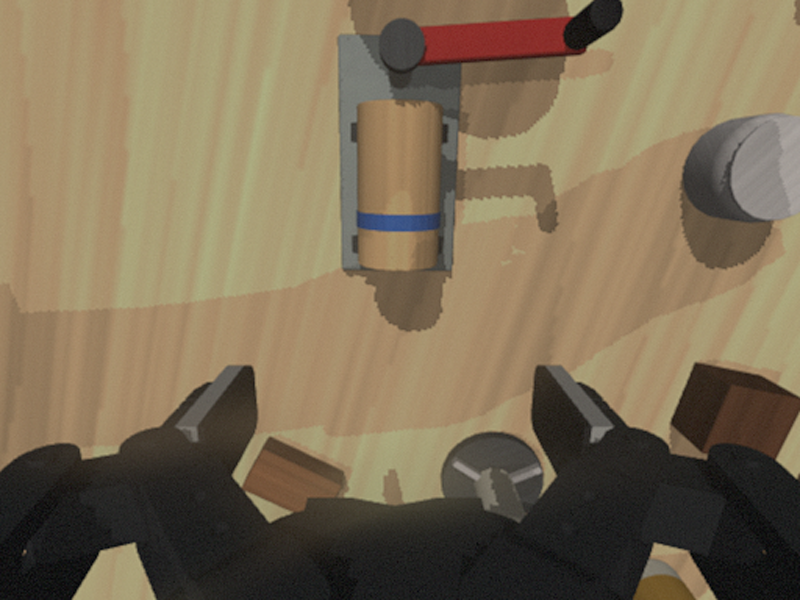

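The wrist view shows the keeper swung well aside. The cup lies free, with its left and right edges at x 358 and 440, the mouth at y≈102 and the closed end at y≈268. The band is at y 213–230.

```bash
cat > kin.py <<'E'
import numpy as np
from scipy.spatial.transform import Rotation as Ro
SG=[-1,1,-1,1,-1,1,-1]
def frames(j):
    R=np.eye(3);o=[]
    for i in range(7):
        R=R@Ro.from_rotvec(np.array((0,0,1) if i%2==0 else (0,1,0))*SG[i]*j[i]).as_matrix(); o.append(R)
    return o
E
python3 - <<'E'
from h import *; from kin import *
L=[eval(l) for l in open("log.txt")]
# columns: z0,y(j2) ,x2? : params (link,axis)
def A(ps): return np.vstack([np.stack([frames(j)[i][:,a] for i,a in ps],1) for j,_,_ in L])
b=np.concatenate([t for _,t,_ in L])
for ps in ([(0,2),(1,1),(2,2),(3,1),(4,2),(5,1),(6,2)],[(0,2),(0,0),(1,1),(2,2),(2,0),(3,1),(3,0),(4,2),(5,1),(5,0),(6,2)]):
    M=A(ps); x,_,rk,sv=np.linalg.lstsq(M,b,rcond=None); print(ps,x.round(1),rk,sv.min().round(3),np.abs(M@x-b).max())
R=frames(L[0][0])[6]; print((R.T@Ro.from_quat(L[0][2]).as_matrix()).round(3))
c=dict(np.load("w2.npz")); f=lambda x,y,z:onz("wrist",(x/1.5625,y/1.5625),z,c)
print("peg disc",f(492,478,12))
for y,z in((102,50),(213,77),(230,77),(268,50)): print(y,f(399,y,z))
p=[f(340,36,8),f(461,66,8),f(343,270,8),f(452,270,8)]; print(p)
print("edges",f(358,180,50),f(440,180,50))
E
```

```text
[(0, 2), (1, 1), (2, 2), (3, 1), (4, 2), (5, 1), (6, 2)] [ 3.203e+02 -2.130e+01  5.297e+02 -3.750e+01  4.207e+02 -4.000e-01
  3.342e+02] 7 0.002 2.78120235175372e-12
[(0, 2), (0, 0), (1, 1), (2, 2), (2, 0), (3, 1), (3, 0), (4, 2), (5, 1), (5, 0), (6, 2)] [ 3.203e+02 -0.000e+00 -2.130e+01  5.297e+02 -0.000e+00 -3.750e+01
 -0.000e+00  4.207e+02 -4.000e-01 -0.000e+00  3.342e+02] 11 0.002 5.684341886080801e-13
[[-0. -1. -0.]
 [ 1. -0. -0.]
 [ 0. -0.  1.]]
peg disc [601.   97.2  12. ]
102 [441.4 364.6  50. ]
213 [458.8 301.1  77. ]
230 [461.6 291.2  77. ]
268 [469.8 263.1  50. ]
[array([390.3, 399.7,   8. ]), array([475.6, 403.9,   8. ]), array([431.2, 241.7,   8. ]), array([512.7, 264.3,   8. ])]
edges [428.5 312.1  50. ] [479.7 326.3  50. ]
```

```bash
cat >> kin.py <<'E'
OFF=[(0,2,320.3),(1,1,-21.3),(2,2,529.7),(3,1,-37.5),(4,2,420.7),(5,1,-.4),(6,2,334.2)]
LO=np.array([-2.91,-.3,-1.5,.17,-1.26,.16,-2.52]);HI=np.array([2.91,2.13,1.42,2.43,4.41,1.93,2.52])
T0=np.array([[0,-1,0],[1,0,0],[0,0,1.]])
def fk(j):
    F=frames(j); return sum(F[i][:,a]*l for i,a,l in OFF),F[6]@T0
def err(j,P,R):
    p,r=fk(j); return np.r_[(P-p)/300,Ro.from_matrix(R@r.T).as_rotvec()]
def ikstep(j,P,R,n=15):
    for _ in range(n):
        e=err(j,P,R)
        if np.linalg.norm(e)<1e-5: break
        J=np.stack([(err(j+1e-5*np.eye(7)[k],P,R)-e)/-1e-5 for k in range(7)],1)
        # null-space pull to mid when near limits
        mid=(LO+HI)/2; g=-((j-mid)/(HI-LO)*2)**3*.02
        Ji=J.T@np.linalg.inv(J@J.T+1e-5*np.eye(6)); d=Ji@e+(np.eye(7)-Ji@J)@g
        j=np.clip(j+np.clip(d,-.2,.2),LO,HI)
    return j,np.linalg.norm(err(j,P,R))
def run(j,wps,mm=30,rad=.1):
    p,R=fk(j); w=[];mar=9;er=0;js=[]
    for P,T in wps:
        P=np.array(P,float); rv=Ro.from_matrix(R.T@T).as_rotvec(); n=int(max(np.linalg.norm(P-p)/mm,np.linalg.norm(rv)/rad,1))+1
        for k in range(1,n+1):
            j,e=ikstep(j,p+(P-p)*k/n,R@Ro.from_rotvec(rv*k/n).as_matrix()); er=max(er,e); mar=min(mar,(j-LO).min(),(HI-j).min()); js.append(j)
        p,R=P,T
    return j,mar,er,js
a=.264; M=np.array([-np.sin(a),np.cos(a),0]); X=np.array([np.cos(a),np.sin(a),0]); Z=np.array([0,0,1.])
def graspR(tau,f): z=-Z*np.cos(tau)+M*np.sin(tau); y=f*X; return np.stack([np.cross(y,z),y,z],1)
def placeR(tau,psi,f):
    h=np.array([np.cos(psi),np.sin(psi),0]); z=h*np.cos(tau)-Z*np.sin(tau)
    # grasp: cup axis m, closing X ; tool horiz dir -> z at tau=0 is -m_rot ; X maps to y
    xr=np.cross(Z,h)*-1  # placeholder, fixed below
    m0=graspR(tau,f).T@M; x0=graspR(tau,f).T@X  # in tool frame
    n0=graspR(tau,f).T@(-Z)
    # want m->-Z, X->u, -Z->h ; (X, M, Z) right-handed => (u,-Z,-h)
    u=np.cross(-Z,-h)
    B0=np.stack([x0,m0,n0],1); B1=np.stack([u,-Z,h],1); return B1@B0.T
E
python3 - <<'E'
from h import *; from kin import *
j0=np.array(eval(open("log.txt").read().split("\n")[-2])[0]); print(fk(j0)[0],get_state()["tcp_pos"])
C=np.array([468.1,267.2,50]); s=45; G=C+M*s
for f in (1,-1):
  for tau in np.radians([0,20,30,40]):
    R0=graspR(tau,f); 
    j,m,e,_=run(j0,[(G-R0[:,2]*120,R0),(G,R0),(G+Z*200,R0)]); 
    print("grasp",f,np.degrees(tau).round(),m.__round__(2),round(e,4),j.round(2))
    if e>.01: continue
    for psi in (-.5,-.2,.15,.5,.9):
        R1=placeR(tau,psi,f); P1=np.array([601,93,170.])
        for name,mid in (("geo",[]),("left",[(np.array([480,240,300.]),Ro.from_rotvec(-Z*1.0).as_matrix()@R0)]),("right",[(np.array([480,240,300.]),Ro.from_rotvec(Z*1.0).as_matrix()@R0)])):
            jj,m2,e2,_=run(j,mid+[(np.array([540,160,300.]),R1),(P1,R1),(P1*[1,1,0]+Z*(118-s),R1)],60,.2)
            if e2<.02: print("   place",psi,name,round(m2,2),round(e2,4),jj.round(2))
E
```

```text
[465.84798323 260.82087793 209.28799866] [465.81637048 261.22871599 209.23450666]
grasp 1 0.0 0.43 0.0 [-0.5   0.39 -0.27  1.76  0.12  1.01 -0.55]
   place -0.5 geo 0.13 0.0 [-0.91  1.28  0.08  2.15  1.77  1.54 -1.86]
   place -0.5 left 0.13 0.0 [-0.92  1.28  0.09  2.15  1.77  1.54 -1.87]
   place -0.5 right 0.13 0.0 [-0.8   1.26 -0.04  2.14  1.81  1.67 -1.82]
grasp 1 20.0 0.27 0.0 [-0.15  0.39 -0.47  1.84 -0.21  0.86 -0.18]
   place -0.5 geo 0.13 0.0 [-0.72  1.   -0.08  2.24  1.9   1.32 -1.64]
   place -0.5 left 0.13 0.0 [-0.7   1.   -0.11  2.24  1.9   1.34 -1.63]
   place -0.5 right 0.14 0.0 [-0.61  1.   -0.21  2.24  1.91  1.42 -1.59]
grasp 1 30.0 0.26 0.0 [ 0.05  0.44 -0.6   1.87 -0.37  0.82  0.02]
   place -0.5 geo 0.17 0.0 [-0.6   0.87 -0.16  2.25  1.9   1.15 -1.49]
   place -0.5 left 0.17 0.0 [-0.56  0.87 -0.21  2.24  1.9   1.19 -1.47]
   place -0.5 right 0.17 0.0 [-0.5   0.88 -0.29  2.24  1.9   1.24 -1.44]
   place -0.2 geo 0.0 0.0 [-0.43  0.88 -0.22  2.4   2.34  1.26 -1.53]
   place -0.2 left 0.0 0.0 [-0.4   0.88 -0.25  2.4   2.34  1.27 -1.52]
   place -0.2 right 0.01 0.0 [-0
[... 897 characters left out ...]
ace -0.5 left 0.11 0.0 [-0.77  1.26 -0.08  2.14  1.83  1.71  1.34]
grasp -1 20.0 0.13 0.0 [ 0.39  0.72 -1.37  1.81  0.5   0.99  2.32]
   place -0.5 geo 0.16 0.0 [-0.36  1.06 -0.52  2.22  1.97  1.66  1.69]
   place -0.5 left 0.15 0.0 [-0.37  1.05 -0.51  2.23  1.97  1.66  1.68]
grasp -1 30.0 0.0 0.0004 [ 0.52  0.86 -1.5   1.85  0.52  0.93  2.35]
   place -0.5 geo 0.03 0.0 [-0.19  0.98 -0.69  2.23  1.96  1.53  1.86]
   place -0.5 left 0.01 0.0 [-0.22  0.96 -0.65  2.23  1.95  1.5   1.84]
   place -0.2 geo 0.01 0.0 [-0.07  0.97 -0.66  2.38  2.32  1.48  1.91]
   place -0.2 left 0.01 0.0 [-0.08  0.97 -0.66  2.38  2.32  1.48  1.9 ]
grasp -1 40.0 0.0 0.0221 [ 0.61  0.94 -1.5   1.88  0.43  0.84  2.49]
```

Run:
```python
from h import *; from kin import *
j0=np.array(eval(open("log.txt").read().split("\n")[-2])[0])
C=np.array([468.1,267.2,50]); s=45; G=C+M*s; f=1
for tau in np.radians([15,30,40]):
    R0=graspR(tau,f); j,m,e,_=run(j0,[(G-R0[:,2]*120,R0),(G,R0),(G+Z*200,R0)])
    for psi in (-.6,-.8,-1,-1.2):
        R1=placeR(tau,psi,f); P1=np.array([601,93,170.])
        jj,m2,e2,js=run(j,[(np.array([540,190,290.]),R1),(P1,R1),(P1*[1,1,0]+Z*(118-s),R1)],60,.2)
        print(np.degrees(tau).round(),psi,round(m2,2),round(e2,4),jj.round(2))
tau=np.radians(30);R0=graspR(tau,1)
plan([(G-R0[:,2]*100,R0),(G,R0)])
```

```text
15.0 -0.6 0.21 0.0 [-0.82  1.06 -0.01  2.16  1.74  1.33 -1.65]
15.0 -0.8 0.37 0.0 [-0.84  1.06  0.02  2.01  1.49  1.3  -1.5 ]
15.0 -1 0.33 0.0 [-0.84  1.08  0.04  1.85  1.26  1.33 -1.35]
15.0 -1.2 0.22 0.0 [-0.82  1.12  0.06  1.68  1.07  1.41 -1.23]
30.0 -0.6 0.23 0.0 [-0.66  0.87 -0.12  2.18  1.76  1.12 -1.45]
30.0 -0.8 0.37 0.0 [-0.7   0.89 -0.09  2.05  1.49  1.12 -1.34]
30.0 -1 0.44 0.0 [-0.71  0.92 -0.06  1.9   1.25  1.17 -1.23]
30.0 -1.2 0.33 0.0 [-0.7   0.96 -0.04  1.74  1.06  1.27 -1.16]
40.0 -0.6 0.26 0.0 [-0.54  0.77 -0.18  2.16  1.7   0.95 -1.27]
40.0 -0.8 0.39 0.0 [-0.59  0.8  -0.14  2.04  1.44  0.98 -1.19]
40.0 -1 0.52 0.0 [-0.61  0.83 -0.12  1.91  1.21  1.06 -1.12]
40.0 -1.2 0.41 0.0 [-0.6   0.88 -0.11  1.77  1.03  1.16 -1.08]
[[0.0, 0.9, 18.2, -0.0, 0.131, 0.002], [-2.3, 0.9, 18.0, -0.0, 0.131, 0.001], [-4.7, 1.0, 17.5, -0.001, 0.131, 0.002], [-6.9, 0.9, 16.8, -0.0, 0.13, 0.001]]
-- [469.4 262.4 136.6]
[[0.0, 0.0, 33.3, -0.0, 0.0, 0.0], [0.0, 0.0, 33.4, -0.0, 0.0, 0.0], [0.0, 0.1, 33.3, -0.0, 0.0, 0.0]]
-- [456.4 310.6  50. ]
```

Call:
{"api": "step_arm", "payload": {"motion": [[0, 0.9, 18.2, 0, 0.131, 0.002], [-2.3, 0.9, 18, 0, 0.131, 0.001], [-4.7, 1, 17.5, 0, 0.131, 0.002], [-6.9, 0.9, 16.8, 0, 0.13, 0.001], [0, 0, 0, 0, 0, 0]]}}

```text
time_s: 6.45
tcp_pos: [469.8, 256.8, 135.4]
ee_rot: [0.592, 0.766, 0.15, -0.2]
wrist_force: [-0.2, -0.6, 0.0]
width: 85.6
finger_force: 0.0
```

Call:
{"api": "step_arm", "payload": {"motion": [[0, 0, 33, 0, 0, 0], [0, 0, 33, 0, 0, 0], [0, 0, 20, 0, 0, 0], [0, 0, 14, 0, 0, 0], [0, 0, 0, 0, 0, 0]]}}

```text
time_s: 6.95
tcp_pos: [454.8, 309.1, 50.3]
ee_rot: [0.588, 0.77, 0.149, -0.199]
wrist_force: [-0.2, 0.6, 0.5]
width: 85.3
finger_force: 0.0
```

Run:
```python
from h import *
s=get_state(); print(s["tcp_pos"],s["joints"],s["wrist_force"]); plan([((456.4,310.6,50),__import__("kin").graspR(np.pi/6,1))])
```

```text
[454.75950359 309.12248923  50.28214095] [-0.03014673  0.75114131 -0.52653683  1.98575217 -0.35975628  0.42517764
  0.17169307] [-0.22385464  0.61230058  0.49365452]
[[0.7, 2.0, 0.7, -0.005, 0.022, 0.0]]
-- [456.4 310.6  50. ]
```

Call:
{"api": "step_arm", "payload": {"motion": [[0.5, 1.5, 0.3, 0, 0, 0], [0, 0, 0, 0, 0, 0], [0, 0, 0, 0, 0, 0], [0, 0, 0, 0, 0, 0], [0, 0, 0, 0, 0, 0]], "grip": 0, "force": 40}}

```text
time_s: 7.45
tcp_pos: [456.0, 308.1, 52.2]
ee_rot: [0.589, 0.769, 0.149, -0.198]
wrist_force: [-9.6, -10.9, 21.2]
width: 49.8
finger_force: 37.7
```

Call:
{"api": "step_arm", "payload": {"motion": [[0, 0, 0, 0, 0, 0], [0, 0, 0, 0, 0, 0], [0, 0, 0, 0, 0, 0]]}}

```text
time_s: 7.75
tcp_pos: [456.0, 308.1, 52.2]
ee_rot: [0.589, 0.769, 0.149, -0.198]
wrist_force: [-10.0, -11.2, 19.9]
width: 49.6
finger_force: 37.7
```

Run:
```python
from h import *; from kin import *
s=get_state(); p=s["tcp_pos"];print(p,s["joints"],s["wrist_force"],s["width"])
R=Ro.from_quat(s["ee_rot"]).as_matrix(); print((R-graspR(np.pi/6,1)).round(3))
np.savez("grasp.npz",p=p,R=R)
# remaining path: keep R measured, rotation to R1 via relative
Q=placeR(np.pi/6,-1.0,1)@graspR(np.pi/6,1).T
up=p+Z*90; A=np.array([530,200,290.]);B=np.array([601,93,230.])
j,m,e,js=run(s["joints"],[(up,R),(A,Q@R),(B,Q@R)],60,.2); print(m,e,j.round(2))
plan([(up,R),(A,Q@R)],rad=.12)
```

```text
[456.04316258 308.07203351  52.19055107] [-0.02904528  0.74754606 -0.52492478  1.98366017 -0.35970389  0.43069053
  0.17029981] [-10.01918087 -11.16008285  19.89551472] 49.592330610880204
[[-0.002 -0.     0.   ]
 [ 0.011  0.001 -0.021]
 [-0.02  -0.005 -0.011]]
0.355479518216793 2.6455617567621415e-06 [-0.89  0.67  0.19  1.91  1.06  1.16 -0.92]
[[14.4, -0.1, -26.3, 0.0, 0.0, 0.0], [14.4, -0.2, -26.3, 0.0, 0.0, 0.0], [14.4, -0.1, -26.4, 0.0, 0.0, 0.0]]
-- [456.1 308.1 142.2]
[[-2.7, 3.0, -13.5, -0.007, -0.111, -0.023], [-4.2, 3.0, -13.1, -0.007, -0.111, -0.023], [-5.7, 3.0, -12.5, -0.007, -0.111, -0.023], [-7.1, 3.0, -11.8, -0.007, -0.111, -0.023], [-8.5, 2.8, -10.9, -0.007, -0.111, -0.023]]
[[-9.7, 2.7, -9.9, -0.007, -0.112, -0.023], [-10.8, 2.5, -8.7, -0.007, -0.111, -0.023], [-11.7, 2.4, -7.5, -0.007, -0.112, -0.023], [-12.6, 2.1, -6.1, -0.007, -0.111, -0.023], [-13.2, 1.9, -4.6, -0.007, -0.112, -0.023]]
[[-13.7, 1.6, -3.1, -0.007, -0.111, -0.023], [-13.9, 1.2, -1.6, -0.006, -0.112, -0.022], [-14.1, 1.0, 0.0, -0.007, -0.111, -0.023], [-14.0, 0.6, 1.6, -0.006, -0.112, -0.022]]
-- [530. 200. 290.]
```

Call:
{"api": "step_arm", "payload": {"motion": [[5, 0, -8.7, 0, 0, 0], [10, 0, -17.6, 0, 0, 0], [14, 0, -26, 0, 0, 0], [14, 0, -26, 0, 0, 0], [0, 0, 0, 0, 0, 0]]}}

```text
time_s: 8.25
tcp_pos: [459.2, 309.6, 144.6]
ee_rot: [0.589, 0.769, 0.152, -0.196]
wrist_force: [0.3, 0.2, -1.6]
width: 48.9
finger_force: 41.7
```

Call:
{"api": "step_arm", "payload": {"motion": [[-2.7, 3, -13.5, -0.007, -0.111, -0.023], [-4.2, 3, -13.1, -0.007, -0.111, -0.023], [-5.7, 3, -12.5, -0.007, -0.111, -0.023], [-7.1, 3, -11.8, -0.007, -0.111, -0.023], [-8.5, 2.8, -10.9, -0.007, -0.111, -0.023]]}}

```text
time_s: 8.75
tcp_pos: [484.2, 270.2, 194.6]
ee_rot: [0.566, 0.823, 0.006, 0.042]
wrist_force: [-0.2, -0.3, -1.2]
width: 48.8
finger_force: 41.8
```

Call:
{"api": "step_arm", "payload": {"motion": [[-9.7, 2.7, -9.9, -0.007, -0.112, -0.023], [-10.8, 2.5, -8.7, -0.007, -0.111, -0.023], [-11.7, 2.4, -7.5, -0.007, -0.112, -0.023], [-12.6, 2.1, -6.1, -0.007, -0.111, -0.023], [-13.2, 1.9, -4.6, -0.007, -0.112, -0.023]]}}

```text
time_s: 9.25
tcp_pos: [510.2, 232.0, 247.1]
ee_rot: [0.497, 0.811, -0.138, 0.277]
wrist_force: [-0.7, 0.4, -2.2]
width: 49.2
finger_force: 42.1
```

Call:
{"api": "step_arm", "payload": {"motion": [[-13.7, 1.6, -3.1, -0.007, -0.111, -0.023], [-13.9, 1.2, -1.6, -0.006, -0.112, -0.022], [-14.1, 1, 0, -0.007, -0.111, -0.023], [-14, 0.6, 1.6, -0.006, -0.112, -0.022], [0, 0, 0, 0, 0, 0]]}}

```text
time_s: 9.75
tcp_pos: [530.3, 201.5, 287.2]
ee_rot: [0.413, 0.754, -0.247, 0.448]
wrist_force: [-0.3, 0.6, -2.3]
width: 49.0
finger_force: 42.4
```

Run:
```python
from h import *; from kin import *
s=get_state(); p=s["tcp_pos"];print(p,s["joints"],s["wrist_force"],s["width"])
R=Ro.from_quat(s["ee_rot"]).as_matrix(); R1=placeR(np.pi/6,-1.0,1); print((R-R1).round(3))
def tile(n,X):
    c=calibration(n); i=capture(n)
    q=c["K"]@(c["R"]@X+c["t"]); u,v=(q[:2]/q[2]).astype(int)
    x0,y0=max(u-33,0),max(v-50,0); t=cv2.resize(i[y0:y0+100,x0:x0+66,::-1],(396,600),interpolation=cv2.INTER_CUBIC); print(n,x0,y0); return t
m=np.hstack([tile("scene",np.array([565,145,150.])),tile("side",np.array([565,145,150.]))])
cv2.imwrite("pics/held.png",m)
```

```text
[530.27222667 201.52287031 287.17182195] [-1.07608933  0.60425128  0.13789567  1.81241674  0.89918511  1.39442361
 -0.86391212] [-0.25711335  0.58993755 -2.29942518] 48.976446638036954
[[ 0.012  0.002  0.003]
 [-0.019 -0.003 -0.013]
 [-0.013 -0.003  0.023]]
scene 267 166
side 220 109
```

View pics/held.png

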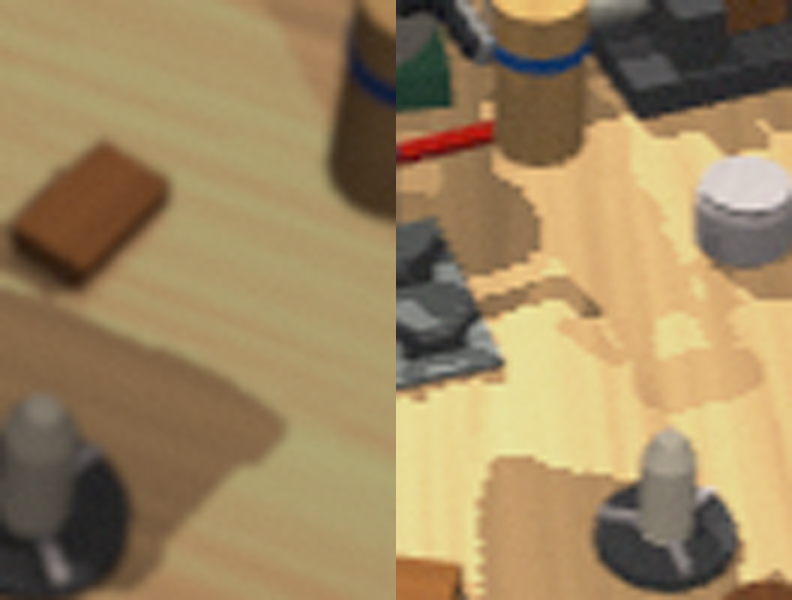

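The held cup is mouth-down and close to vertical in both views, with the peg tip at scene (274,232.7) and side (265.5,181). I'll work out the cup's pose from the grasp and move above the peg.

```bash
cat >> h.py <<'E'
def cupaim(mouth,psi=-1.0):
    """target TCP pose putting cup mouth centre at `mouth`, axis down"""
    from kin import placeR,M,graspR
    g=np.load("grasp.npz"); C=np.array([468.1,267.2,50]); mt=g["R"].T@M; ct=g["R"].T@(C+100*M-g["p"])
    Q=placeR(np.pi/6,psi,1)@graspR(np.pi/6,1).T; R1=Q@g["R"]
    return np.array(mouth)-R1@ct,R1
E
python3 - <<'E'
from h import *; from kin import *
P,R1=cupaim((601,93,115)); s=get_state(); R=Ro.from_quat(s["ee_rot"]).as_matrix(); g=np.load("grasp.npz")
print(P,"axis now",R@g["R"].T@M, "s along", (g["p"]-[468.1,267.2,50])@M)
j,m,e,js=run(s["joints"],[(P,R1),(P-Z*97,R1)],60,.2); print(m,e,j.round(2))
plan([(P+Z*40,R1),(P,R1)],mm=35)
E
```

```text
[598.9970144   94.31713791 172.397862  ] axis now [-1.61871639e-04  2.95373176e-03 -9.99995625e-01] s along 42.60213800378545
0.5103281853922494 7.070186239095271e-08 [-0.9   0.95  0.19  1.9   1.13  1.02 -1.19]
[[1.0, 0.1, 29.5, -0.0, -0.001, -0.0], [1.0, 0.1, 29.5, -0.0, -0.0, -0.001], [1.0, 0.1, 29.5, -0.0, -0.001, -0.0], [1.0, 0.1, 29.5, -0.0, -0.0, -0.001], [1.0, 0.2, 29.4, -0.001, -0.001, -0.0]]
-- [599.   94.4 212.4]
[[17.5, 0.0, 9.6, 0.0, 0.0, -0.0], [17.6, 0.0, 9.6, 0.0, 0.0, -0.0]]
-- [599.   94.3 172.4]
```

Call:
{"api": "step_arm", "payload": {"motion": [[1, 0.1, 29.5, 0, -0.001, 0], [1, 0.1, 29.5, 0, -0.001, 0], [1, 0.1, 29.5, 0, 0, 0], [1, 0.1, 29.5, 0, 0, 0], [1, 0.2, 29.4, 0, -0.001, 0]]}}

```text
time_s: 10.35
tcp_pos: [600.0, 92.7, 213.1]
ee_rot: [0.416, 0.753, -0.245, 0.447]
wrist_force: [0.0, 0.9, -0.8]
width: 48.7
finger_force: 42.3
```

Call:
{"api": "step_arm", "payload": {"motion": [[17.5, 0, 9.6, 0, 0, 0], [17.6, 0, 9.6, 0, 0, 0], [0, 0, 0, 0, 0, 0], [0, 0, 0, 0, 0, 0]]}}

```text
time_s: 10.75
tcp_pos: [599.7, 93.6, 174.0]
ee_rot: [0.415, 0.753, -0.246, 0.448]
wrist_force: [0.5, 0.2, -1.6]
width: 49.5
finger_force: 42.3
```

Run:
```python
from h import *; from kin import *
s=get_state(); p=s["tcp_pos"];print(p,s["joints"],s["wrist_force"],s["width"])
g=np.load("grasp.npz");R=Ro.from_quat(s["ee_rot"]).as_matrix(); print(R@g["R"].T@M)
def tile(n,X):
    c=calibration(n); i=capture(n); cv2.imwrite(f"pics/raw_{n}2.png",i[...,::-1])
    q=c["K"]@(c["R"]@X+c["t"]); u,v=(q[:2]/q[2]).astype(int)
    x0,y0=max(u-28,0),max(v-42,0); t=cv2.resize(i[y0:y0+84,x0:x0+56,::-1],(392,588),interpolation=cv2.INTER_CUBIC); print(n,x0,y0); return t
m=np.hstack([tile(n,np.array([601,93,110.])) for n in("scene","side")])
cv2.imwrite("pics/over.png",m)
```

```text
[599.65873682  93.57426208 174.04594615] [-0.90439339  0.76887889  0.20009094  1.91827885  1.08245204  1.10028479
 -1.02558393] [ 0.51098439  0.24638793 -1.6174511 ] 49.47248638199895
[ 3.28097008e-03 -4.48336055e-04 -9.99994517e-01]
scene 246 186
side 237 134
```

View pics/over.png

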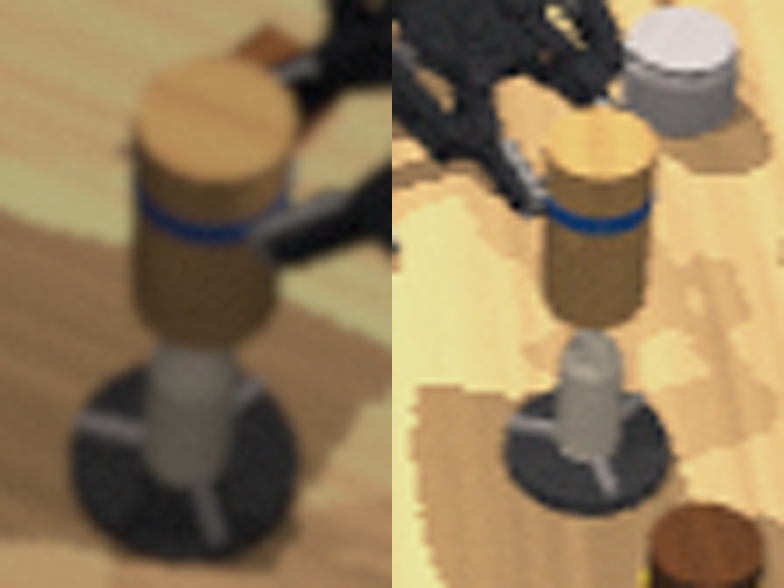

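In both views the cup is vertical and roughly above the peg. The closed end's centre is at scene tile (217,120) and side (208,145), and the stand disc's centre is at (184,453) and (195,450). I'll triangulate the offset.

Run:
```python
from h import *
s=lambda x,y:(246+x/7,186+y/7); d=lambda x,y:(237+x/7,134+y/7)
for n,a,b,z in(("closed",(217,120),(208,145),217),("disc",(184,452),(194.5,450),11),("tip",(188,352),(197,338),88)):
    print(n,tri(s(*a),d(*b)),onz("scene",s(*a),z),onz("side",d(*b),z))
# predicted band/bottom edges for a vertical cup over the disc
for n in("scene","side"):
    c=calibration(n); k=7; x0,y0=(246,186) if n=="scene" else (237,134)
    for X,z in(((601.5,92),217),((601.5,92),11),((601.5,92),117)):
        th=np.linspace(0,6.28,60); r=45 if z==11 else 27
        P=np.c_[X[0]+r*np.cos(th),X[1]+r*np.sin(th),np.full(60,z)]; q=(P@c["R"].T+c["t"])@c["K"].T; q=(q[:,:2]/q[:,2:]-[x0,y0])*k+.0
        print(n,z,q.min(0).round(),q.max(0).round())
```

```text
closed [601.5  92.  212.1] [604.   93.7 217. ] [601.6  84.6 217. ]
disc [601.7  91.6   5.3] [602.8  93.7  11. ] [602.9  83.7  11. ]
tip [604.   92.9  82.2] [609.4  93.6  88. ] [601.7  88.4  88. ]
scene 217 [134.  51.] [297. 177.]
scene 11 [ 65. 351.] [298. 550.]
scene 117 [122. 228.] [273. 351.]
side 217 [150. 100.] [263. 171.]
side 11 [106. 380.] [275. 500.]
side 117 [144. 256.] [252. 328.]
```

Call:
{"api": "step_arm", "payload": {"motion": [[13.1, 0, 7.2, 0, 0, 0], [13.1, 0, 7.2, 0, 0, 0], [13.1, 0, 7.2, 0, 0, 0], [13.1, 0, 7.2, 0, 0, 0], [0, 0, 0, 0, 0, 0]]}}

```text
time_s: 11.35
tcp_pos: [598.9, 93.3, 111.2]
ee_rot: [0.414, 0.753, -0.248, 0.448]
wrist_force: [0.1, -0.3, -1.6]
width: 48.9
finger_force: 42.3
```

Call:
{"api": "step_arm", "payload": {"motion": [[8.8, 0, 4.8, 0, 0, 0], [8.8, 0, 4.8, 0, 0, 0], [5.3, 0, 2.9, 0, 0, 0], [3.5, 0, 1.9, 0, 0, 0], [0, 0, 0, 0, 0, 0]]}}

```text
time_s: 11.85
tcp_pos: [599.6, 93.4, 83.1]
ee_rot: [0.414, 0.753, -0.247, 0.448]
wrist_force: [0.0, 0.3, -1.2]
width: 48.8
finger_force: 42.3
```

Run:
```python
from h import *; from kin import *
s=get_state(); p=s["tcp_pos"];print(p,s["joints"].round(2),s["wrist_force"],s["width"])
g=np.load("grasp.npz");R=Ro.from_quat(s["ee_rot"]).as_matrix(); print(R@g["R"].T@M)
print("mouth",p+R@(g["R"].T@(np.array([468.1,267.2,50])+100*M-g["p"])))
```

```text
[599.56156408  93.40134908  83.10179495] [-0.9   0.94  0.19  1.9   1.13  1.03 -1.18] [ 0.03494683  0.27313169 -1.16956885] 48.818220900715176
[ 0.00275428 -0.00261546 -0.99999279]
mouth [601.72079565  91.93131983  25.71331093]
```

Call:
{"api": "step_arm", "payload": {"motion": [[1.8, 0, 1, 0, 0, 0], [1.8, 0, 1, 0, 0, 0], [0.9, 0, 0.5, 0, 0, 0], [0, 0, 0, 0, 0, 0]]}}

```text
time_s: 12.25
tcp_pos: [599.7, 93.4, 78.3]
ee_rot: [0.414, 0.753, -0.246, 0.448]
wrist_force: [0.6, 0.1, -1.7]
width: 49.1
finger_force: 42.4
```

Call:
{"api": "step_arm", "payload": {"motion": [[0.9, 0, 0.5, 0, 0, 0], [0, 0, 0, 0, 0, 0]]}}

```text
time_s: 12.45
tcp_pos: [599.7, 93.4, 77.3]
ee_rot: [0.414, 0.753, -0.246, 0.448]
wrist_force: [-1.0, -0.1, -1.6]
width: 49.1
finger_force: 42.3
```

Call:
{"api": "step_arm", "payload": {"motion": [[0.9, 0, 0.5, 0, 0, 0], [0, 0, 0, 0, 0, 0]]}}

```text
time_s: 12.65
tcp_pos: [599.7, 93.4, 76.4]
ee_rot: [0.414, 0.753, -0.246, 0.448]
wrist_force: [-0.6, -0.4, 0.1]
width: 48.7
finger_force: 42.6
```

Call:
{"api": "step_arm", "payload": {"motion": [[0.9, 0, 0.5, 0, 0, 0], [0, 0, 0, 0, 0, 0]]}}

```text
time_s: 12.85
tcp_pos: [600.0, 93.5, 76.0]
ee_rot: [0.414, 0.752, -0.247, 0.449]
wrist_force: [-1.6, 3.0, 8.8]
width: 48.9
finger_force: 43.6
```

Call:
{"api": "step_arm", "payload": {"motion": [[-0.5, 0, -0.3, 0, 0, 0], [0, 0, 0, 0, 0, 0], [0, 0, 0, 0, 0, 0], [0, 0, 0, 0, 0, 0], [0, 0, 0, 0, 0, 0]], "grip": 1}}

```text
time_s: 13.35
tcp_pos: [599.7, 93.4, 75.8]
ee_rot: [0.414, 0.753, -0.247, 0.448]
wrist_force: [0.8, 0.2, -0.0]
width: 85.2
finger_force: 0.0
```

Call:
{"api": "step_arm", "payload": {"motion": [[0, 0, -10, 0, 0, 0], [0, 0, -25, 0, 0, 0], [0, 0, -30, 0, 0, 0], [0, 0, -35, 0, 0, 0], [0, 0, -20, 0, 0, 0]]}}

```text
time_s: 13.85
tcp_pos: [541.9, 185.5, 134.1]
ee_rot: [0.414, 0.754, -0.245, 0.448]
wrist_force: [0.8, 0.5, -0.2]
width: 85.5
finger_force: 0.0
```

Run:
```python
from h import *; from kin import *
s=get_state(); p=s["tcp_pos"];print(p,s["joints"].round(2),s["wrist_force"],s["width"])
def tile(n,X,w=56,h=42,k=7):
    c=calibration(n); i=capture(n)
    q=c["K"]@(c["R"]@X+c["t"]); u,v=(q[:2]/q[2]).astype(int)
    x0,y0=max(u-w//2,0),max(v-h//2,0); t=cv2.resize(i[y0:y0+h,x0:x0+w,::-1],(w*k,h*k),interpolation=cv2.INTER_CUBIC); print(n,x0,y0); return t
# scanner retake at larger scale plus seated cup
a=np.hstack([tile(n,np.array([601,93,60.])) for n in("scene","side")]); b=np.hstack([tile(n,np.array([446,-346,45.])) for n in("scene","side")])
cv2.imwrite("pics/seat.png",np.vstack([a,b]))
# plan to above scanner
Q=down(0.0)
j,m,e,_=run(s["joints"],[(p+[-20,40,110],Ro.from_quat(s["ee_rot"]).as_matrix()),((470,0,300),Q),((446,-346,180),Q),((446,-346,60),Q)],60,.2);print(m,e,j)
plan([(p+[-20,40,120],Ro.from_quat(s["ee_rot"]).as_matrix()),((470,0,290),Q),((446,-300,200),Q)],45,.145)
```

```text
[541.8975069  185.4853652  134.06053766] [-1.03  0.85  0.12  1.86  0.96  1.2  -1.1 ] [ 0.75515545  0.52006088 -0.17684392] 85.4591155317147
scene 245 218
side 236 166
scene 138 132
side 197 279
0.44260869848546314 8.608691597235028e-06 [ 0.42166602  0.66703995  0.18797665  1.89044658 -0.20541532  0.6026087
  0.74001188]
[[-27.9, 1.7, -33.1, -0.0, 0.001, -0.0], [-27.8, 1.6, -33.1, -0.001, 0.0, -0.0], [-27.8, 1.7, -33.0, -0.0, 0.001, -0.0]]
-- [521.9 225.5 254.1]
[[-12.2, -18.3, 13.9, 0.034, 0.116, 0.057], [-14.7, -17.1, 13.0, 0.034, 0.116, 0.057], [-17.1, -15.7, 11.7, 0.034, 0.116, 0.057], [-19.2, -14.3, 10.1, 0.034, 0.116, 0.056], [-21.1, -12.9, 8.2, 0.034, 0.115, 0.056]]
[[-22.6, -11.4, 6.1, 0.033, 0.116, 0.057], [-23.7, -10.0, 3.7, 0.034, 0.115, 0.056], [-24.5, -8.5, 1.3, 0.033, 0.116, 0.057], [-25.0, -7.1, -1.3, 0.034, 0.115, 0.056]]
-- [470.   0. 290.]
[[-42.9, -3.4, 12.9, -0.0, 0.0, 0.0], [-42.9, -3.5, 12.9, -0.0, 0.0, 0.0], [-42.8, -3.4, 12.9, -0.0, 0.0, 0.0], [-42.9, -3.5, 12.8, -0.0, 0.0, 0.0], [-42.8, -3.4, 12.9, -0.0, 0.0, 0.0]]
[[-42.9, -3.5, 12.8, -0.0, 0.0, 0.0], [-42.8, -3.4, 12.9, -0.0, 0.0, 0.0]]
-- [ 446. -300.  200.]
```

View pics/seat.png

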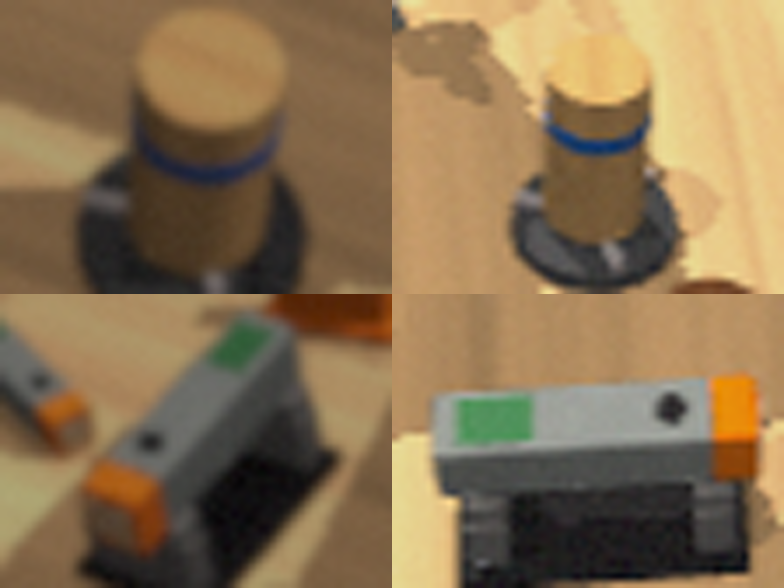

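Run:
```python
from h import *; from kin import *
print(tri((275.1,227.9),(265.4,176)))
s=get_state(); p=s["tcp_pos"];R=Ro.from_quat(s["ee_rot"]).as_matrix()
for yw in(-np.pi/2,np.pi/2):
    Q=down(yw); j,m,e,_=run(s["joints"],[(p+[-20,40,120],R),((470,0,290),Q),((446,-346,180),Q),((446,-346,60),Q)],60,.2);print(yw,m,e,j.round(2))
    j,m,e,_=run(j,[((446,-346,200),Q),((456,93,200),Q),((456,93,90),Q)],60,.2);print(m,e,j.round(2))
Q=down(-np.pi/2)
plan([(p+[-20,40,120],R),((470,0,290),Q),((440,-340,210),Q)],47,.149)
```

```text
[601.4  93.9 114.1]
-1.5707963267948966 0.4588841893489781 9.841282103855437e-06 [ 0.31  0.69  0.34  1.9  -0.38  0.62 -0.67]
0.296900855395803 2.793253530431158e-06 [-0.54  0.51  0.27  2.13 -0.26  0.53 -1.64]
1.5707963267948966 0.34555144696980555 1.0690790143518561e-05 [ 0.65  0.66 -0.13  1.88  0.13  0.62  2.01]
0.3206922305022566 8.560422984357309e-06 [-0.06  0.51 -0.34  2.11  0.3   0.57  0.95]
[[-28.1, 1.5, -32.1, 0.0, 0.0, 0.0], [-28.1, 1.6, -32.1, 0.0, 0.0, 0.0], [-28.0, 1.5, -32.2, 0.0, 0.0, 0.0]]
-- [523.  223.  253.3]
[[-6.8, -10.3, 7.7, 0.07, 0.039, 0.118], [-8.2, -8.8, 8.1, 0.07, 0.039, 0.118], [-9.5, -7.2, 8.3, 0.07, 0.039, 0.118], [-10.6, -5.4, 8.3, 0.07, 0.039, 0.118], [-11.4, -3.6, 8.2, 0.07, 0.039, 0.118]]
[[-12.0, -1.6, 7.9, 0.07, 0.039, 0.119], [-12.4, 0.4, 7.5, 0.07, 0.038, 0.118], [-12.5, 2.4, 6.9, 0.07, 0.038, 0.119], [-12.4, 4.3, 6.2, 0.071, 0.039, 0.118], [-12.0, 6.2, 5.4, 0.07, 0.038, 0.119]]
[[-11.3, 7.9, 4.4, 0.07, 0.039, 0.118], [-10.5, 9.5, 3.4, 0.071, 0.038, 0.119], [-9.4, 10.8, 2.3, 0.07, 0.039, 0.118], [-8.1, 12.0, 1.2, 0.071, 0.038, 0.119], [-6.6, 12.9, 0.0, 0.07, 0.039, 0.118]]
[[-4.9, 13.6, -1.1, 0.071, 0.038, 0.119]]
-- [470.  -0. 290.]
[[-3.7, 42.5, 10.0, -0.0, 0.0, -0.0], [-3.8, 42.5, 10.0, -0.0, 0.0, -0.0], [-3.7, 42.5, 10.0, -0.0, 0.0, -0.0], [-3.8, 42.5, 10.0, -0.0, 0.0, -0.0], [-3.7, 42.5, 10.0, -0.0, 0.0, -0.0]]
[[-3.8, 42.5, 10.0, -0.0, 0.0, -0.0], [-3.7, 42.5, 10.0, -0.0, 0.0, -0.0], [-3.8, 42.5, 9.9, -0.0, 0.0, -0.0]]
-- [ 440. -340.  210.]
```

Call:
{"api": "step_arm", "payload": {"motion": [[-28, 1.5, -32, 0, 0, 0], [-28, 1.5, -32, 0, 0, 0], [-28, 1.5, -32, 0, 0, 0]]}}

```text
time_s: 14.35
tcp_pos: [523.1, 221.5, 253.8]
ee_rot: [0.415, 0.752, -0.248, 0.448]
wrist_force: [1.4, 0.4, -0.2]
width: 85.4
finger_force: 0.0
```

Call:
{"api": "step_arm", "payload": {"motion": [[-6.8, -10.3, 7.7, 0.07, 0.039, 0.118], [-8.2, -8.8, 8.1, 0.07, 0.039, 0.118], [-9.5, -7.2, 8.3, 0.07, 0.039, 0.118], [-10.6, -5.4, 8.3, 0.07, 0.039, 0.118], [-11.4, -3.6, 8.2, 0.07, 0.039, 0.118]]}}

```text
time_s: 14.85
tcp_pos: [506.6, 151.4, 263.9]
ee_rot: [0.708, 0.584, -0.191, 0.347]
wrist_force: [-0.1, -1.3, 0.2]
width: 85.6
finger_force: 0.0
```

Call:
{"api": "step_arm", "payload": {"motion": [[-12, -1.6, 7.9, 0.07, 0.039, 0.119], [-12.4, 0.4, 7.5, 0.07, 0.038, 0.118], [-12.5, 2.4, 6.9, 0.07, 0.038, 0.119], [-12.4, 4.3, 6.2, 0.071, 0.039, 0.118], [-12, 6.2, 5.4, 0.07, 0.038, 0.119]]}}

```text
time_s: 15.35
tcp_pos: [490.0, 81.6, 275.5]
ee_rot: [0.911, 0.341, -0.112, 0.204]
wrist_force: [-0.3, 0.6, 0.2]
width: 85.6
finger_force: 0.0
```

Call:
{"api": "step_arm", "payload": {"motion": [[-11.3, 7.9, 4.4, 0.07, 0.039, 0.118], [-10.5, 9.5, 3.4, 0.071, 0.038, 0.119], [-9.4, 10.8, 2.3, 0.07, 0.039, 0.118], [-8.1, 12, 1.2, 0.071, 0.038, 0.119], [-6.6, 12.9, 0, 0.07, 0.039, 0.118]]}}

```text
time_s: 15.85
tcp_pos: [473.1, 11.7, 287.1]
ee_rot: [0.998, 0.055, -0.019, 0.034]
wrist_force: [0.6, -0.0, -0.2]
width: 85.4
finger_force: 0.0
```

Call:
{"api": "step_arm", "payload": {"motion": [[-4.9, 13.6, -1.1, 0.071, 0.038, 0.119], [0, 0, 0, 0, 0, 0]]}}

```text
time_s: 16.05
tcp_pos: [469.0, -4.9, 289.9]
ee_rot: [1.0, -0.006, 0.001, -0.001]
wrist_force: [0.5, 0.8, -0.2]
width: 85.6
finger_force: 0.0
```

Run:
```python
from h import *; from kin import *
s=get_state(); print(s["tcp_pos"],s["joints"].round(2)); Q=down(-np.pi/2); plan([((405,-344,210),Q)],44)
```

```text
[469.04426421  -4.88444705 289.86332798] [-0.48  0.21  0.43  1.93 -0.1   1.03 -1.58]
[[-6.7, 37.8, 8.8, -0.0, -0.0, -0.001], [-6.7, 37.8, 8.8, -0.0, -0.0, -0.001], [-6.7, 37.8, 8.8, -0.0, -0.0, -0.001], [-6.8, 37.7, 8.8, -0.0, -0.0, -0.002], [-6.8, 37.7, 8.8, -0.0, -0.0, -0.001]]
[[-6.9, 37.7, 8.8, -0.0, -0.0, -0.002], [-7.0, 37.8, 8.8, -0.001, -0.0, -0.001], [-7.0, 37.7, 8.8, -0.0, -0.001, -0.002], [-7.0, 37.7, 8.8, -0.001, -0.0, -0.001]]
-- [ 405. -344.  210.]
```

Call:
{"api": "step_arm", "payload": {"motion": [[-7, 37.8, 8.8, 0, 0, 0], [-7, 37.8, 8.8, 0, 0, 0], [-7, 37.8, 8.8, 0, 0, 0], [-7, 37.8, 8.8, 0, 0, 0], [-7, 37.8, 8.8, 0, 0, 0]]}}

```text
time_s: 16.55
tcp_pos: [434.1, -191.1, 244.8]
ee_rot: [1.0, -0.0, -0.001, 0.0]
wrist_force: [-0.0, 1.1, 0.7]
width: 85.1
finger_force: 0.0
```

Call:
{"api": "step_arm", "payload": {"motion": [[-7, 37.8, 8.8, 0, 0, 0], [-7, 37.8, 8.8, 0, 0, 0], [-7, 37.8, 8.8, 0, 0, 0], [-7, 37.8, 8.8, 0, 0, 0], [0, 0, 0, 0, 0, 0]]}}

```text
time_s: 17.05
tcp_pos: [404.0, -345.1, 208.9]
ee_rot: [1.0, -0.003, -0.002, 0.001]
wrist_force: [-0.9, 1.4, 0.4]
width: 85.3
finger_force: 0.0
```

Call:
{"api": "step_arm", "payload": {"motion": [[0, 0, 0, 0, 0, 0], [0, 0, 0, 0, 0, 0]]}}

```text
time_s: 17.25
tcp_pos: [407.0, -339.9, 210.1]
ee_rot: [1.0, 0.0, -0.001, -0.0]
wrist_force: [0.1, 0.1, 0.3]
width: 85.2
finger_force: 0.0
```

Run:
```python
from h import *
s=get_state(); c=calibration("wrist"); w=capture("wrist"); print(s["tcp_pos"],s["ee_rot"],s["joints"].round(2))
np.savez("w3.npz",**c)
cv2.imwrite("pics/w3.png",cv2.resize(w[...,::-1],(800,600),interpolation=cv2.INTER_CUBIC))
```

```text
[ 406.98081666 -339.92720854  210.0506402 ] [ 9.99999842e-01  1.10401162e-04 -5.14061560e-04 -2.00477029e-04] [ 0.2   0.44  0.52  1.88 -0.27  0.89 -0.72]
```

View pics/w3.png

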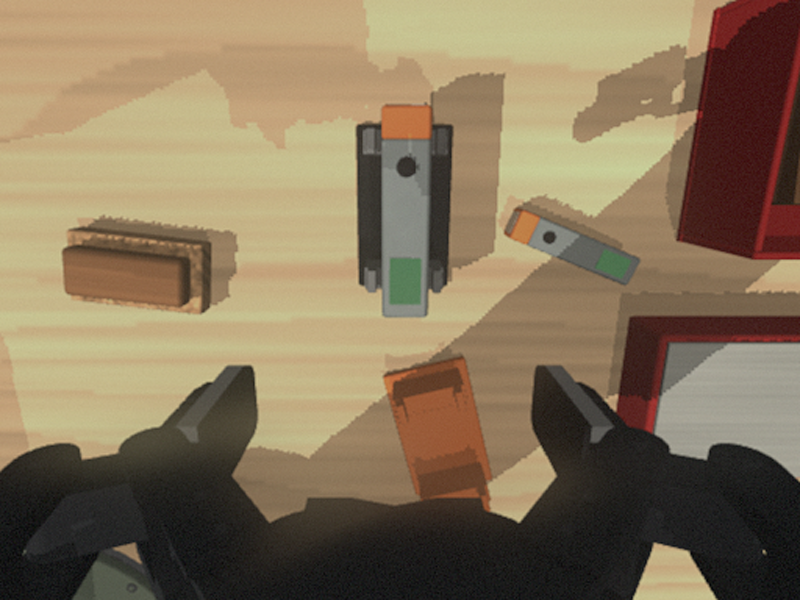

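The scanner lies along +x between grey supports. Its top corners are at (383,105), (433,107), (382,316) and (427,316); the plate is at x 358–452, y 124–287.

Run:
```python
from h import *; from kin import *
c=dict(np.load("w3.npz")); f=lambda x,y,z:onz("wrist",(x/1.5625,y/1.5625),z,c)
P=[f(383,106,74),f(433,107,74),f(382,316,74),f(427,316,74)]; print(P,np.mean(P,0))
print("plate",f(358,124,8),f(452,124,8),f(358,286,8),f(450,278,8))
s=get_state(); G=(446,-344,62); Q=down(-np.pi/2)
j,m,e,_=run(s["joints"],[((446,-344,130),Q),((446,-344,60),Q)]);print(m,e,j.round(2))
plan([((446,-345,130),Q)],30)
```

```text
[array([ 509.5, -334.1,   74. ]), array([ 509. , -362.9,   74. ]), array([ 382.6, -332.8,   74. ]), array([ 382.6, -361.9,   74. ])] [ 445.925 -347.925   74.   ]
plate [ 505.7 -314.6    8. ] [ 505.7 -382.     8. ] [ 386.1 -312.2    8. ] [ 392.5 -384.2    8. ]
0.46010593289727797 6.06760589861308e-06 [ 0.3   0.69  0.36  1.9  -0.4   0.62 -0.66]
[[12.9, 1.8, 26.8, -0.0, 0.0, 0.0], [12.9, 1.8, 26.7, -0.0, 0.0, 0.0], [13.0, 1.7, 26.8, -0.0, 0.0, 0.001]]
-- [ 446. -345.  130.]
```

Call:
{"api": "step_arm", "payload": {"motion": [[13, 2.7, 26.8, 0, 0, 0], [13, 2.7, 26.8, 0, 0, 0], [13, 2.7, 26.8, 0, 0, 0], [0, 0, 0, 0, 0, 0]]}}

```text
time_s: 17.7
tcp_pos: [446.4, -346.8, 127.3]
ee_rot: [1.0, 0.001, -0.002, -0.001]
wrist_force: [-0.6, 0.4, 0.1]
width: 85.5
finger_force: 0.0
```

Call:
{"api": "step_arm", "payload": {"motion": [[0, 0, 25, 0, 0, 0], [0, 0, 25, 0, 0, 0], [0, 0, 20, 0, 0, 0], [0, 0, 0, 0, 0, 0], [0, 0, 0, 0, 0, 0]]}}

```text
time_s: 18.2
tcp_pos: [446.0, -348.9, 61.3]
ee_rot: [1.0, -0.0, 0.0, 0.0]
wrist_force: [0.6, -0.5, 0.6]
width: 85.4
finger_force: 0.0
```

Call:
{"api": "step_arm", "payload": {"motion": [[0, 0, 0, 0, 0, 0], [0, 0, 0, 0, 0, 0], [0, 0, 0, 0, 0, 0], [0, 0, 0, 0, 0, 0], [0, 0, 0, 0, 0, 0]], "grip": 0, "force": 40}}

```text
time_s: 18.7
tcp_pos: [446.0, -349.0, 60.5]
ee_rot: [1.0, -0.0, 0.0, 0.0]
wrist_force: [-1.4, 1.8, 9.6]
width: 28.7
finger_force: 39.9
```

Run:
```python
from h import *
s=get_state(); print(s["tcp_pos"],s["ee_rot"],s["joints"].round(2),s["width"],s["wrist_force"],s["finger_force"])
```

```text
[ 446.02082446 -349.02706659   60.51498673] [ 9.99999857e-01 -4.54173437e-04  2.30638165e-04  1.60667620e-04] [ 0.29  0.7   0.38  1.89 -0.42  0.63 -0.63] 28.74305809254392 [-1.36620503  1.83378864  9.60358491] 39.91860508918762
```

Call:
{"api": "step_arm", "payload": {"motion": [[0, 0, -5, 0, 0, 0], [0, 0, -15, 0, 0, 0], [0, 0, -30, 0, 0, 0], [0, 0, -30, 0, 0, 0], [0, 0, -20, 0, 0, 0]]}}

```text
time_s: 19.2
tcp_pos: [446.0, -349.3, 162.8]
ee_rot: [1.0, -0.001, 0.001, 0.001]
wrist_force: [0.0, 0.5, -2.1]
width: 28.5
finger_force: 40.0
```

Run:
```python
from h import *
s=get_state(); print(s["wrist_force"],s["width"]); Q=down(-np.pi/2); plan([((456,92.5,160),Q),((456,92.5,91.5),Q)],35)
```

```text
[ 0.03008846  0.45159585 -2.05428528] 28.54711569108415
[[0.7, -34.0, 0.2, 0.0, -0.0, -0.0], [0.7, -34.0, 0.2, 0.0, -0.0, -0.0], [0.7, -34.0, 0.2, 0.0, -0.0, -0.0], [0.7, -34.0, 0.2, 0.0, -0.0, -0.0], [0.7, -34.0, 0.2, 0.0, -0.0, -0.0]]
[[0.7, -34.0, 0.2, 0.0, -0.0, -0.0], [0.7, -34.0, 0.2, 0.0, -0.0, -0.0], [0.8, -34.0, 0.2, 0.0, -0.0, -0.0], [0.7, -34.0, 0.1, 0.0, -0.0, -0.0], [0.8, -34.0, 0.2, 0.0, -0.0, -0.0]]
[[0.7, -33.9, 0.1, 0.0, -0.0, -0.0], [0.8, -34.0, 0.2, 0.001, -0.001, -0.001], [0.7, -33.9, 0.2, 0.0, -0.0, -0.0]]
-- [456.   92.5 160. ]
[[0.0, -0.0, 34.2, 0.0, -0.0, -0.0], [0.0, -0.0, 34.3, 0.0, -0.0, -0.0]]
-- [456.   92.5  91.5]
```

Call:
{"api": "step_arm", "payload": {"motion": [[0.7, -34, 0, 0, 0, 0], [0.7, -34, 0, 0, 0, 0], [0.7, -34, 0, 0, 0, 0], [0.7, -34, 0, 0, 0, 0], [0.7, -34, 0, 0, 0, 0]]}}

```text
time_s: 19.7
tcp_pos: [449.3, -177.6, 160.9]
ee_rot: [1.0, -0.001, 0.0, -0.0]
wrist_force: [0.9, 0.2, -1.4]
width: 28.6
finger_force: 40.1
```

Call:
{"api": "step_arm", "payload": {"motion": [[0.7, -34, 0, 0, 0, 0], [0.7, -34, 0, 0, 0, 0], [0.7, -34, 0, 0, 0, 0], [0.7, -34, 0, 0, 0, 0], [0.7, -34, 0, 0, 0, 0]]}}

```text
time_s: 20.2
tcp_pos: [453.1, -7.6, 160.8]
ee_rot: [1.0, -0.001, 0.0, -0.0]
wrist_force: [0.9, -0.3, -2.1]
width: 28.8
finger_force: 40.1
```

Call:
{"api": "step_arm", "payload": {"motion": [[0.8, -34, 0, 0, 0, 0], [0.8, -34, 0, 0, 0, 0], [0.8, -33.5, 0, 0, 0, 0], [0, 0, 0, 0, 0, 0], [0, 0, 0, 0, 0, 0]]}}

```text
time_s: 20.7
tcp_pos: [455.6, 92.9, 160.5]
ee_rot: [1.0, 0.0, 0.0, -0.0]
wrist_force: [-0.2, -0.2, -0.9]
width: 28.4
finger_force: 40.1
```

Run:
```python
from h import *
s=get_state(); print(s["tcp_pos"],s["joints"].round(2),s["width"]); Q=down(-np.pi/2); plan([((456,92.5,91.5),Q)],20)
```

```text
[455.55543227  92.91305016 160.50095599] [-0.71  0.41  0.49  2.09 -0.29  0.71 -1.6 ] 28.357651087499384
[[0.1, 0.1, 17.3, -0.0, -0.0, 0.0], [0.1, 0.1, 17.2, -0.0, -0.0, 0.0], [0.1, 0.1, 17.3, -0.0, -0.0, 0.0], [0.1, 0.1, 17.2, -0.0, -0.0, 0.0]]
-- [456.   92.5  91.5]
```

Lower, then check the aim from the two cameras in one picture (the last allowed) while holding.

Call:
{"api": "step_arm", "payload": {"motion": [[0.1, 0.1, 17.3, 0, 0, 0], [0.1, 0.1, 17.3, 0, 0, 0], [0.1, 0.1, 17.2, 0, 0, 0], [0.1, 0.1, 17.2, 0, 0, 0], [0, 0, 0, 0, 0, 0]]}}

```text
time_s: 21.2
tcp_pos: [455.3, 90.7, 90.0]
ee_rot: [1.0, -0.001, -0.001, 0.001]
wrist_force: [-0.9, 0.8, -1.3]
width: 28.5
finger_force: 40.2
```

Call:
{"api": "step_arm", "payload": {"motion": [[0, 0, 0, 0, 0, 0], [0, 0, 0, 0, 0, 0], [0, 0, 0, 0, 0, 0], [0, 0, 0, 0, 0, 0], [0, 0, 0, 0, 0, 0]]}}

```text
time_s: 21.7
tcp_pos: [456.1, 92.3, 91.2]
ee_rot: [1.0, -0.0, 0.0, -0.0]
wrist_force: [-0.5, -0.6, -1.0]
width: 28.6
finger_force: 40.2
```

Run:
```python
from h import *
s=get_state(); print(s["tcp_pos"],s["ee_rot"].round(4),s["qvel"].round(4))
def tile(n,X,w=56,h=84,k=7):
    c=calibration(n); i=capture(n)
    q=c["K"]@(c["R"]@X+c["t"]); u,v=(q[:2]/q[2]).astype(int)
    x0,y0=u-w//2,v-h//2; t=cv2.resize(i[y0:y0+h,x0:x0+w,::-1],(w*k,h*k),interpolation=cv2.INTER_CUBIC); print(n,x0,y0)
    for p in ((521,92.5,88),(601.5,92.5,88)):
        q=c["K"]@(c["R"]@np.array(p)+c["t"]); q=(q[:2]/q[2]-[x0,y0])*k; print(q.round()); cv2.circle(t,tuple(int(v) for v in q),3,(255,0,255),-1)
    return t
cv2.imwrite("pics/aim.png",np.hstack([tile(n,np.array([560,93,70.])) for n in("scene","side")]))
```

```text
[456.10451146  92.30163871  91.16724631] [ 1.e+00 -4.e-04  1.e-04 -1.e-04] [ 0.0012  0.0037 -0.0028  0.001   0.     -0.0027  0.0007]
scene 251 184
[244. 193.]
[159. 349.]
side 225 143
[123. 277.]
[280. 270.]
```

View pics/aim.png

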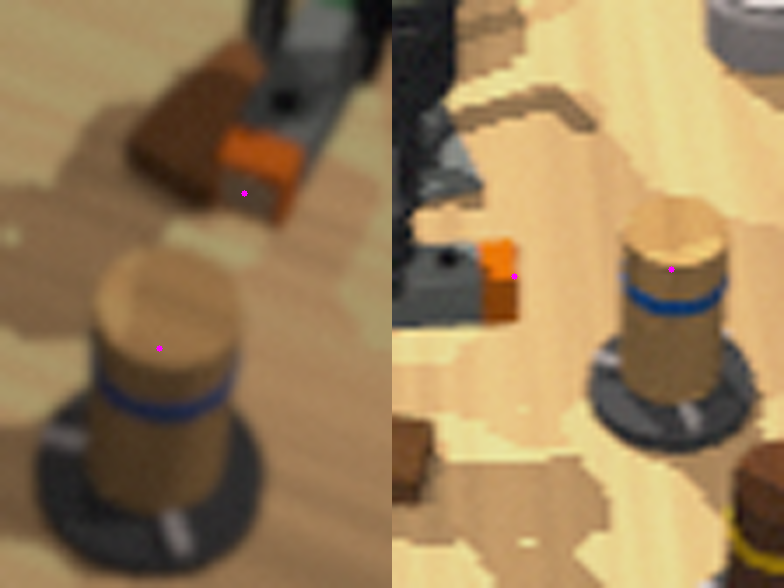

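Both markers agree with the picture: the lens is on the nose face at scene (244,193) and side (515,277), and the band centre is inside the cup at band height. Holding for two seconds.

Call:
{"api": "step_arm", "payload": {"motion": [[0, 0, 0, 0, 0, 0], [0, 0, 0, 0, 0, 0], [0, 0, 0, 0, 0, 0], [0, 0, 0, 0, 0, 0], [0, 0, 0, 0, 0, 0]]}}

```text
time_s: 22.3
tcp_pos: [455.9, 92.2, 90.8]
ee_rot: [1.0, -0.0, -0.0, 0.0]
wrist_force: [0.0, 0.2, -2.3]
width: 28.6
finger_force: 40.2
```

Call:
{"api": "step_arm", "payload": {"motion": [[0, 0, 0, 0, 0, 0], [0, 0, 0, 0, 0, 0], [0, 0, 0, 0, 0, 0], [0, 0, 0, 0, 0, 0], [0, 0, 0, 0, 0, 0]]}}

```text
time_s: 22.8
tcp_pos: [456.0, 92.2, 90.9]
ee_rot: [1.0, -0.0, -0.0, 0.0]
wrist_force: [-0.3, -0.3, -1.6]
width: 28.4
finger_force: 40.2
```

Call:
{"api": "step_arm", "payload": {"motion": [[0, 0, 0, 0, 0, 0], [0, 0, 0, 0, 0, 0], [0, 0, 0, 0, 0, 0], [0, 0, 0, 0, 0, 0], [0, 0, 0, 0, 0, 0]]}}

```text
time_s: 23.3
tcp_pos: [456.0, 92.2, 90.9]
ee_rot: [1.0, -0.0, -0.0, 0.0]
wrist_force: [-0.0, 0.9, -1.0]
width: 28.7
finger_force: 40.2
```

Call:
{"api": "step_arm", "payload": {"motion": [[0, 0, 0, 0, 0, 0], [0, 0, 0, 0, 0, 0], [0, 0, 0, 0, 0, 0], [0, 0, 0, 0, 0, 0], [0, 0, 0, 0, 0, 0]]}}

```text
time_s: 23.8
tcp_pos: [456.0, 92.2, 90.9]
ee_rot: [1.0, -0.0, -0.0, 0.0]
wrist_force: [0.3, -0.5, -1.6]
width: 28.4
finger_force: 40.2
```

Call:
{"api": "step_arm", "payload": {"motion": [[0, 0, 0, 0, 0, 0], [0, 0, 0, 0, 0, 0], [0, 0, 0, 0, 0, 0], [0, 0, -20, 0, 0, 0], [0, 0, -40, 0, 0, 0]]}}

```text
time_s: 24.3
tcp_pos: [454.7, 91.7, 149.9]
ee_rot: [1.0, -0.0, -0.002, 0.001]
wrist_force: [0.9, 1.3, -0.5]
width: 28.5
finger_force: 40.2
```

Call:
{"api": "step_arm", "payload": {"motion": [[-0.8, 34, 0, 0, 0, 0], [-0.8, 34, 0, 0, 0, 0], [-0.8, 34, 0, 0, 0, 0], [-0.8, 34, 0, 0, 0, 0], [-0.8, 34, 0, 0, 0, 0]]}}

```text
time_s: 24.8
tcp_pos: [451.7, -79.1, 151.0]
ee_rot: [1.0, -0.0, 0.0, 0.0]
wrist_force: [0.6, 0.2, -1.0]
width: 28.4
finger_force: 40.2
```

Call:
{"api": "step_arm", "payload": {"motion": [[-0.8, 34, 0, 0, 0, 0], [-0.8, 34, 0, 0, 0, 0], [-0.8, 34, 0, 0, 0, 0], [-0.8, 34, 0, 0, 0, 0], [-0.8, 34, 0, 0, 0, 0]]}}

```text
time_s: 25.3
tcp_pos: [447.5, -249.1, 150.9]
ee_rot: [1.0, -0.0, -0.0, -0.0]
wrist_force: [-0.1, 0.4, -1.5]
width: 28.2
finger_force: 40.2
```

Call:
{"api": "step_arm", "payload": {"motion": [[-0.8, 34, 0, 0, 0, 0], [-0.8, 34, 0, 0, 0, 0], [-0.8, 32, 0, 0, 0, 0], [0, 0, 0, 0, 0, 0], [0, 0, 0, 0, 0, 0]]}}

```text
time_s: 25.8
tcp_pos: [444.8, -348.2, 150.6]
ee_rot: [1.0, -0.001, -0.0, -0.0]
wrist_force: [0.3, 0.7, -2.1]
width: 28.6
finger_force: 40.2
```

Call:
{"api": "step_arm", "payload": {"motion": [[0, 0, 0, 0, 0, 0], [0, 0, 0, 0, 0, 0], [0, 0, 0, 0, 0, 0]]}}

```text
time_s: 26.1
tcp_pos: [445.6, -347.0, 151.0]
ee_rot: [1.0, 0.0, -0.0, -0.0]
wrist_force: [0.4, -0.0, -1.0]
width: 28.6
finger_force: 40.2
```

Run:
```python
from h import *
s=get_state(); print(s["tcp_pos"],s["joints"].round(2),s["width"]); Q=down(-np.pi/2); plan([((446,-348.7,90),Q),((446,-348.7,66),Q)],16)
```

```text
[ 445.56528149 -347.03884592  150.9928537 ] [ 0.23  0.57  0.47  1.85 -0.34  0.81 -0.7 ] 28.59673434419117
[[0.1, 0.4, 15.2, -0.0, 0.0, 0.0], [0.1, 0.4, 15.3, -0.0, 0.0, 0.0], [0.1, 0.4, 15.2, -0.0, 0.0, 0.0], [0.1, 0.5, 15.3, -0.0, 0.0, 0.0]]
-- [ 446.  -348.7   90. ]
[[0.0, -0.0, 12.0, -0.0, 0.0, 0.0], [0.0, -0.0, 12.0, -0.0, 0.0, 0.0]]
-- [ 446.  -348.7   66. ]
```

Call:
{"api": "step_arm", "payload": {"motion": [[0.1, 0.5, 15.2, 0, 0, 0], [0.1, 0.5, 15.2, 0, 0, 0], [0.1, 0.5, 15.2, 0, 0, 0], [0.1, 0.4, 15.2, 0, 0, 0], [0, 0, 0, 0, 0, 0]]}}

```text
time_s: 26.6
tcp_pos: [444.8, -348.9, 88.2]
ee_rot: [1.0, -0.0, -0.001, -0.001]
wrist_force: [-0.5, -0.3, -1.8]
width: 28.5
finger_force: 40.2
```

Call:
{"api": "step_arm", "payload": {"motion": [[0, 0, 10, 0, 0, 0], [0, 0, 8, 0, 0, 0], [0, 0, 5, 0, 0, 0], [0, 0, 0, 0, 0, 0], [0, 0, 0, 0, 0, 0]]}}

```text
time_s: 27.1
tcp_pos: [445.6, -349.8, 67.2]
ee_rot: [1.0, -0.001, -0.0, 0.0]
wrist_force: [-0.1, 0.3, -2.1]
width: 28.5
finger_force: 40.2
```

Call:
{"api": "step_arm", "payload": {"motion": [[0, 0, 1.5, 0, 0, 0], [0, 0, 1.5, 0, 0, 0], [0, 0, 1, 0, 0, 0], [0, 0, 0, 0, 0, 0]]}}

```text
time_s: 27.5
tcp_pos: [445.6, -349.6, 63.0]
ee_rot: [1.0, -0.0, -0.0, 0.0]
wrist_force: [-0.4, -0.3, -1.2]
width: 28.4
finger_force: 40.2
```

Call:
{"api": "step_arm", "payload": {"motion": [[0, 0, 0.8, 0, 0, 0], [0, 0, 0, 0, 0, 0]]}}

```text
time_s: 27.7
tcp_pos: [445.6, -349.7, 62.2]
ee_rot: [1.0, -0.0, -0.0, 0.0]
wrist_force: [-0.8, 0.6, -1.3]
width: 28.7
finger_force: 40.2
```

Call:
{"api": "step_arm", "payload": {"motion": [[0, 0, 0.7, 0, 0, 0], [0, 0, 0, 0, 0, 0]]}}

```text
time_s: 27.9
tcp_pos: [445.6, -349.6, 61.5]
ee_rot: [1.0, -0.0, -0.0, 0.0]
wrist_force: [0.2, -0.1, -2.0]
width: 28.3
finger_force: 40.2
```

Call:
{"api": "step_arm", "payload": {"motion": [[0, 0, 0.7, 0, 0, 0], [0, 0, 0, 0, 0, 0]]}}

```text
time_s: 28.1
tcp_pos: [445.6, -349.7, 60.8]
ee_rot: [1.0, -0.0, -0.0, 0.0]
wrist_force: [0.3, -0.5, -1.5]
width: 28.3
finger_force: 40.2
```

Call:
{"api": "step_arm", "payload": {"motion": [[0, 0, 0.6, 0, 0, 0], [0, 0, 0, 0, 0, 0]]}}

```text
time_s: 28.3
tcp_pos: [445.6, -349.7, 60.6]
ee_rot: [1.0, -0.0, 0.0, 0.0]
wrist_force: [-1.5, 0.8, 4.4]
width: 28.5
finger_force: 40.9
```

Call:
{"api": "step_arm", "payload": {"motion": [[0, 0, 0.5, 0, 0, 0], [0, 0, 0, 0, 0, 0]]}}

```text
time_s: 28.5
tcp_pos: [445.6, -349.7, 60.5]
ee_rot: [1.0, -0.0, 0.0, -0.0]
wrist_force: [-3.1, 3.9, 13.2]
width: 29.0
finger_force: 41.9
```

Seated, contact at the same height as at pickup. Release and retreat.

Call:
{"api": "step_arm", "payload": {"motion": [[0, 0, 0, 0, 0, 0], [0, 0, 0, 0, 0, 0], [0, 0, 0, 0, 0, 0], [0, 0, 0, 0, 0, 0], [0, 0, 0, 0, 0, 0]], "grip": 1}}

```text
time_s: 29.0
tcp_pos: [445.6, -349.7, 59.7]
ee_rot: [1.0, -0.0, -0.0, 0.0]
wrist_force: [0.2, 0.2, -0.1]
width: 85.2
finger_force: 0.0
```

Call:
{"api": "step_arm", "payload": {"motion": [[0, 0, -15, 0, 0, 0], [0, 0, -35, 0, 0, 0], [0, 0, -40, 0, 0, 0], [0, 0, -40, 0, 0, 0], [-5, 0, -10, 0, 0, 0]]}}

```text
time_s: 29.5
tcp_pos: [441.9, -350.8, 204.6]
ee_rot: [1.0, -0.0, 0.002, 0.001]
wrist_force: [0.5, -0.2, -1.1]
width: 85.7
finger_force: 0.0
```

Call:
{"api": "step_arm", "payload": {"motion": [[-12, 0, 0, 0, 0, 0], [-12, 0, 0, 0, 0, 0], [-10, 0, 0, 0, 0, 0], [0, 0, 0, 0, 0, 0], [0, 0, 0, 0, 0, 0]]}}

```text
time_s: 30.0
tcp_pos: [406.4, -349.6, 199.4]
ee_rot: [1.0, -0.001, -0.0, -0.0]
wrist_force: [0.2, -0.2, -0.4]
width: 85.3
finger_force: 0.0
```

Run:
```python
from h import *
s=get_state(); c=calibration("wrist"); w=capture("wrist"); print(s["tcp_pos"],s["wrist_force"],s["width"])
# orange nose of the scanner, measured in code
h=cv2.cvtColor(w,cv2.COLOR_RGB2HSV); m=cv2.inRange(h,(5,150,120),(20,255,255)); n,l,st,ce=cv2.connectedComponentsWithStats(m)
for k in range(1,n):
    if st[k,4]>60: 
        x,y,ww,hh,_=st[k]; print(st[k],ce[k].round(1),onz("wrist",(x,y),74,c),onz("wrist",(x+ww,y+hh),74,c))
# blue band of the cup in both cameras
for nme in("scene","side"):
    i=capture(nme); h=cv2.cvtColor(i,cv2.COLOR_RGB2HSV); m=cv2.inRange(h,(105,130,40),(125,255,255)); n,l,st,ce=cv2.connectedComponentsWithStats(m)
    print(nme,[(st[k].tolist(),ce[k].round(1)) for k in range(1,n) if 20<st[k,4]<400])
```

```text
[ 406.39496222 -349.55788013  199.3711105 ] [ 0.18868647 -0.16155337 -0.42828519] 85.32417108110677
[235  66  33  22 713] [251.1  76.4] [ 509.1 -335.5   74. ] [ 491.  -364.2   74. ]
[317 135  22  22 252] [329.  145.4] [ 450.1 -409.7   74. ] [ 429.8 -431.4   74. ]
[ 238  233   71   88 3022] [274.2 275.6] [ 353.1 -335.9   74. ] [ 248.8 -412.4   74. ]
scene [([508, 75, 4, 8, 23], array([509.9,  79.2])), ([500, 107, 12, 21, 136], array([506.9, 118.3]))]
side [([0, 0, 8, 24, 77], array([ 2.2, 13.6])), ([174, 62, 18, 30, 170], array([183.8,  83.2])), ([110, 94, 9, 15, 46], array([113.9, 101.8])), ([259, 184, 13, 4, 21], array([264.8, 186.1]))]
```

```bash
python3 -c "
from station import *
print(hand_in())"
```

```text
the job is handed in; nothing more can be done
None
```

I handed the job in at about 30 s with every step carried out, and the result isn't known because no verdict came back: the keeper is open at about 1.64 rad, the cup is upside down and seated on the empty peg, the band was scanned from about 5 cm for over two seconds, and the scanner is back in its rest about 1–2 mm from where it started.

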